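# Regrip a bottle-filling wand in a sloping cradle and hang it up to drain

## Robot

A 6-joint arm with a two-finger parallel gripper is mounted at the origin on the work surface. World frame = base frame: x ahead of the robot, y to its left, z up, the work surface at z = 0. Lengths are in mm, angles in degrees, forces in N, time in s.
With the tool pointing down it reaches from about 400 to 925 mm from the base axis. Payload 3.4 kg.
Tool frame: the origin (TCP) lies midway between the tips of the shut fingers; the grasp point (between the pads) lies 19 mm behind it; z points along the fingers, y is the line along which they close (so a half turn about z gives the same grasp; the last joint's range is limited). The gripper opens to 85 mm and grips with 20 to 120 N. Pads are 22 mm wide; open, the fingers measure 114 mm over their backs; the gripper's body (76 mm by 85 mm) begins 54 mm behind the grasp point. The pads swing forward as they close: fully open they stand 13 mm farther back than shut.
Start: joints at [63.054, 17.578, 86.31, -0, 76.112, -4.211], TCP at [222.243, 530.32, 231.305] pointing down, gripper open.
Joint ranges: [-179.03, 179.03], [-60, 130.46], [8.19, 133.38], [-81.62, 261.62], [5.75, 156.47], [-153.77, 153.77]. Speed limits (degrees/s): [147.25, 147.25, 180, 180, 180, 180].

## Interface

Orientations are given as a 3x3 rotation matrix whose columns are the frame's x, y, z axes.
In Python, from workcell import sensors, eyes, workorder gives the robot as it stands.
- The arm moves only by the shell command python3 -m inch 'ROWS' [FORCE]. ROWS is JSON, a list that holds one entry, the list of rows, each a list of 7 numbers: the finger opening in mm, from 0 to 85.4, then the shift along the tool's x, y, z in mm, then the turn, a rotation vector about the tool's x, y, z in rad. In form: [[[jaw, dx, dy, dz, wx, wy, wz], ...]]. A call has 1 to 10 rows; each row shifts and turns the commanded pose from where the row before left it, along the tool's axes as they then stand; what a row does not reach is not made up. A row lasts 1/12 s, in which the tool goes at most 41.7 mm and 7.16 degrees, less where a joint would pass 70% of its speed; a pose out of reach is approached as far as the arm can. A call with a gripper value outside its range is refused whole. The fingers move at their own pace and stop on an object; FORCE is the grip in N (left out, the last holds). Time passes only in rows, so rows that do not move let the fingers close. It gives the time, the measured TCP pose, the force, the opening and the grip force at its end, in the units of the state.
- sensors.state(): the state, without advancing time (a new reading comes with each control period).
- eyes.camera(name): name is "side" or "top" or "wrist"; returns a dict with "color" (400x640x3 uint8, red, green, blue), "fx", "fy", "cx", "cy" (pixels), "R" (3x3) and "t" (3): a world point X has camera coordinates R X + t. Camera axes: x right, y down, z forward; pixel columns grow to the right and rows downward; lengths in mm; the calibration is good to about 2 mm. A picture is of the moment at which its call begins. There is no depth.
- workorder.hand_in(): hands the job in; it is judged then, once.
The state is a dict: "time": time; "q": joint angles; "qd": joint speeds; "effort": joint torques, N m; "position": TCP position; "tcp_rot": TCP orientation; "ft_force": force on the tool from outside, world axes, zero at the start; "torque": the same for the moment, N m; "opening": finger opening in mm; "finger_force": force on a finger pad.
Only numpy, scipy, OpenCV 4.12 (cv2) and the standard library are available. Lean on these libraries where they do the work, as an engineer would, in place of code of your own. Each camera call takes 0.05 s, during which the arm holds its last target. There are 200 camera calls.

## Task

The steel filling wand lying on the bench has to be hung up to drain. Lay it in the sloping plywood cradle, square foot down in its channel and black head uphill, and let go of it there; then take a fresh hold of it and hang it upright in the open-sided steel hanger above the drip tray, its round collar resting on the two prongs behind the raised lips. Leave the bottle, jar, spanner and cup where they are.

Things in the scene. Friction and masses are not known exactly. Their poses are not given: they have to be found in the camera images.
- wand: Loose filling wand, 200 mm long, 0.15 to 0.31 kg, lying on the bench. Origin: on its axis at the collar's underside (foot side); x axis along the wand to the head. Along x in mm: square grey foot 36 x 36 from -130 to -112, steel tube dia 16 from -112 to 0, round collar dia 36 from 0 to 10, round black head dia 22 from 10 to 70. Starts with z up, axis 18 above the bench.
- wand_foot (a point): Centre of the wand's foot end (x = -130 mm in the wand's frame). The foot's faces are square to the wand's y and z axes. The wand's centre of mass lies on its axis, about 46 mm from its origin towards the foot.
- wand_grip (a point): Point on the axis of the wand's head, 42 mm beyond the wand's origin; a good place to hold it after the regrip.
- cradle: Plywood cradle fixed to the bench, base board 190 x 84 x 12 mm. Origin on the bench, z up, x horizontal and uphill (pointing away from the robot), y across. It carries the wand at 35 degrees to the bench, the wand's x axis along (0.819, 0, 0.574) of the cradle's frame. Between its low channel and its high V rest 80 mm of the tube is free on all sides; so are collar and head above the V.
- cradle_foot (a point): Where the wand's foot end lies when home in the cradle: cradle frame (-80, 0, 40) mm. Here an open-topped channel, 42 mm wide and 24 mm long, takes the square foot with a flat side down on its 35 degree floor; its walls reach 4 mm, and the stop plate behind the foot's end 10 mm, above the wand's axis.
- cradle_seat (a point): Where the wand's origin lies when home in the cradle: cradle frame (26, 0, 115) mm. The V rest, open at the top, 34 mm wide, 14 mm long, carries the tube 19 mm short of here (towards the foot), on a post 14 x 26 mm.
- cradle_grip (a point): Where the point wand_grip lies when the wand is home in the cradle: cradle frame (61, 0, 139) mm.
- hanger: Hanger fixed to the bench: aluminium post 30 mm square bearing a flat two-pronged steel fork over a black drip tray 160 x 110 mm, rim 12 mm high. Origin on the bench under the fork's seat; z up. The fork's mouth faces -x of this frame (towards the robot); the post's front face is at x = +40 mm. Nothing is higher than the lips on the prongs, 198 mm.
- hanger_seat (a point): Where the wand's origin lies when it hangs: hanger frame (0, 0, 190) mm, level with the prongs' top. Slot between the prongs 22 mm wide, closed 11 mm behind this point; prongs 12 mm wide, 8 mm thick.
- hanger_mouth (a point): Middle of the mouth at the prongs' ends, level with their top: hanger frame (-27, 0, 190) mm. On each prong's end stands a lip 8 mm high, 6 mm long (x -27 to -21), so the wand enters here sideways with its collar above the lips, then is lowered behind them.
- bottle: Bystander: green glass bottle, 68 mm in diameter, 240 mm tall, standing. Origin under its centre.
- jar: Bystander: glass jar with steel lid, 80 mm in diameter, 75 mm tall. Origin under its centre.
- spanner: Bystander: steel spanner lying flat. Origin at the middle of its underside.
- cup: Bystander: steel cup, 80 mm in diameter, 85 mm tall. Origin under its centre.
Things that resemble listed ones, but are neither listed nor needed, are in the scene too. What is meant by the hanger is not red, and is the smaller of those in its own colour. What is shaped like the wand but pink or turquoise is not meant.

How it is judged (in metres and radians):
On the way:
1. the wand lies in the sloping cradle, foot down by the stop and head uphill (foot end within 15 mm and head point within 15 mm of home), let go (distance between wand_foot and cradle_foot below 0.015 m and distance between wand_grip and cradle_grip below 0.015 m and contact force between wand and the fingers below 0.1 N and linear speed of wand below 0.03 m/s), for 0.2 s.
At the end, for the whole second after the job is handed in: The wand hangs at rest in the hanger, head up: its collar's underside within 8 mm of the seat, its axis within 0.12 rad of vertical, its weight on the hanger (distance between wand and hanger_seat below 0.008 m and angle between wand's own x axis and vertical below 0.12 rad and z of wand_grip in the frame of hanger above 0.22 m and contact force between wand and hanger above 0.5 N and linear speed of wand below 0.03 m/s); the robot touches nothing.
It fails at once if the bottle is moved by more than 30 mm (distance of bottle from where it was at the start of the episode above 0.03 m).
It fails at once if the jar is moved by more than 30 mm (distance of jar from where it was at the start of the episode above 0.03 m).
It fails at once if the spanner is moved by more than 30 mm (distance of spanner from where it was at the start of the episode above 0.03 m).
It fails at once if the cup is moved by more than 30 mm (distance of cup from where it was at the start of the episode above 0.03 m).
It also fails if it takes over 69 s, if anything falls off the work surface, if the arm or the gripper's body presses on something with over 40 N, if the wrist force passes 120 N, or if a joint passes its speed limit or range.

## Working session

There is one attempt and no reset: what is moved stays moved. The work goes in short steps, Python scripts to look and compute and a shell command to move; the robot and the scene stay as the last step left them, time stands still between calls to the robot, and variables do not carry over. Pictures are saved under pics/ and viewed, at most 10 in all, crops included, and the job is handed in when it is done.

```bash
ls; mkdir -p pics; python3 - <<'E'
from workcell import sensors, eyes
import cv2,pickle
s=sensors.state(); print(s['time'],s['position'],s['tcp_rot'])
for n in ("side","top"):
    c=eyes.camera(n); pickle.dump(c,open(n+'.pkl','wb'))
    cv2.imwrite(f'pics/{n}0.png',c['color'][:,:,::-1]); print(n,c['fx'],c['fy'],c['cx'],c['cy'],c['R'],c['t'])
E
```

```text
pics
0.0 [221.926427   529.69986015 230.37523078] [[-9.22309611e-01  3.86450670e-01 -9.28350629e-04]
 [ 3.86451756e-01  9.22307819e-01 -1.82390929e-03]
 [ 1.51374076e-04 -2.04097180e-03 -9.99997906e-01]]
side 442.5391960038993 442.5391960038993 317.061982756269 201.62925688497978 [[ 0.69846063 -0.71545995 -0.01642617]
 [-0.48582037 -0.45717375 -0.74496358]
 [ 0.52548199  0.52830789 -0.66690288]] [-329.73958463  341.46176468 1113.97532284]
top 431.6577237596538 431.6577237596538 321.7739174453908 190.8466243902288 [[ 1.91986162e-02 -9.99815636e-01 -3.26876520e-04]
 [-9.85386688e-01 -1.88662041e-02 -1.69284204e-01]
 [ 1.69246828e-01  3.57212225e-03 -9.85567223e-01]] [ -18.04683636  506.75686746 1333.28169722]
```

View pics/top0.png

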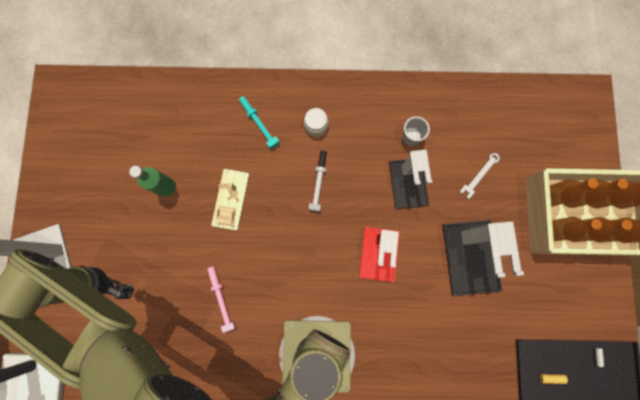

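View pics/side0.png

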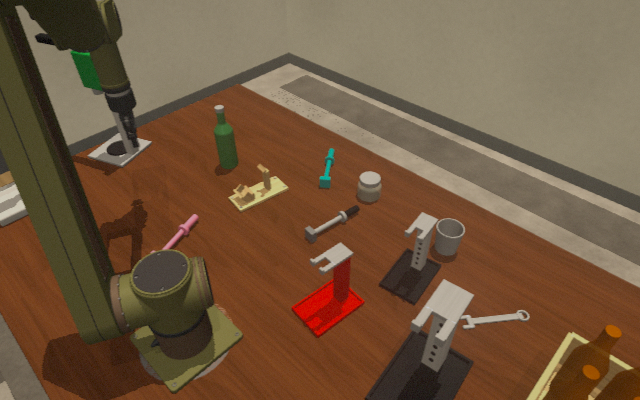

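Top view: the wand candidates are turquoise (258,122), pink (220,298) and steel with a black head (318,180). The steel one is the wand. The hanger candidates are red (380,255), large grey (480,258) and small grey (410,180). The small grey one is meant: not red, and the smaller of the grey pair. The cradle is at (230,200).

```bash
cat > h.py <<'E'
import numpy as np,pickle
def ray(c,u,v):
    R=np.array(c['R']);o=-R.T@np.array(c['t'])
    return o,R.T@np.array([(u-c['cx'])/c['fx'],(v-c['cy'])/c['fy'],1])
def onz(c,u,v,z):
    o,d=ray(c,u,v); return o+d*(z-o[2])/d[2]
def proj(c,X):
    p=np.array(c['R'])@np.array(X)+np.array(c['t']); return np.array([c['fx']*p[0]/p[2]+c['cx'],c['fy']*p[1]/p[2]+c['cy']])
E
python3 - <<'E'
import cv2,numpy as np
t=cv2.imread('pics/top0.png');s=cv2.imread('pics/side0.png')
a=cv2.resize(t[145:220,205:335],None,fx=6,fy=6,interpolation=cv2.INTER_CUBIC)[:, :780]
cv2.imwrite('pics/a.png',a)
b=cv2.resize(t[140:220,380:440],None,fx=6,fy=6,interpolation=cv2.INTER_CUBIC)
d=cv2.resize(s[205:305,375:445],(343,480),interpolation=cv2.INTER_CUBIC)
cv2.imwrite('pics/b.png',np.hstack([b,d]))
E
```

```text
(no output)
```

View pics/a.png

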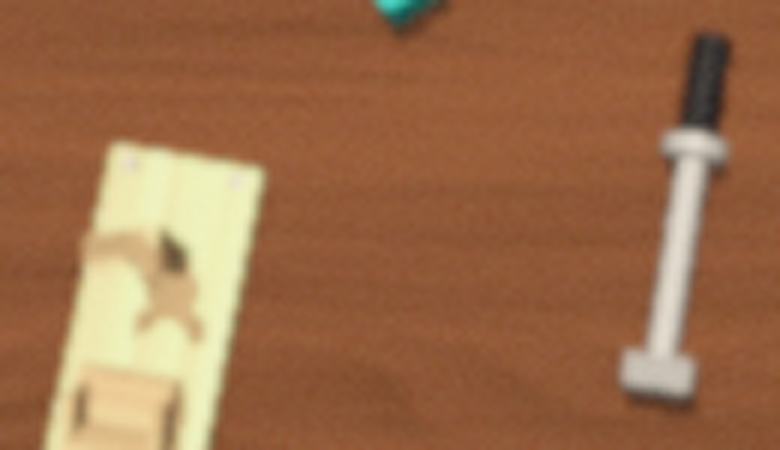

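View pics/b.png

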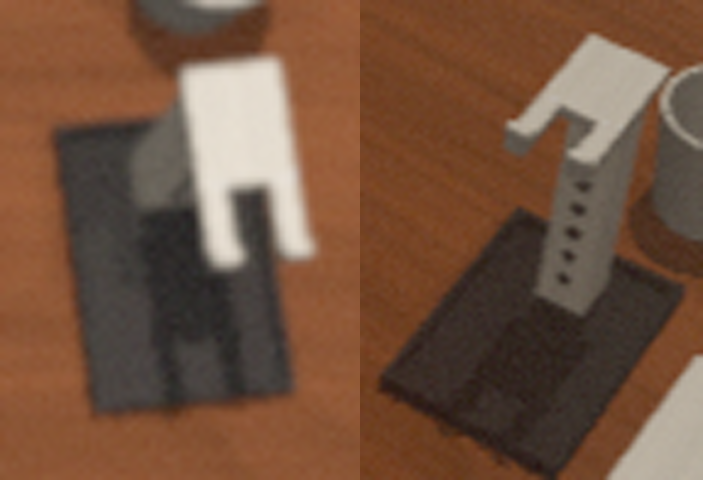

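Crop a shows the steel wand with its head end at (709,37), collar at (695,147) and foot end at (656,397). The cradle board's corners are at (112,142) and (265,168). Crop b shows the small grey fork over its tray: slot corners (234,187)/(270,187), prong ends (207..245,265) and (282..314,255). This is the hanger meant.

```bash
cat > fit.py <<'E'
from h import *
from scipy.optimize import least_squares
T=pickle.load(open('top.pkl','rb'));S=pickle.load(open('side.pkl','rb'))
A=lambda u,v:((u+.5)/6-.5+205,(v+.5)/6-.5+145)
B=lambda u,v:((u+.5)/6-.5+380,(v+.5)/6-.5+140)
D=lambda u,v:((u-360)/4.9+375-.4,v/4.8+205-.4)
def fit(f,x0):
    def w(p,X): c,s=np.cos(p[2]),np.sin(p[2]);return [p[0]+c*X[0]-s*X[1],p[1]+s*X[0]+c*X[1],X[2]]
    r=lambda p:np.concatenate([proj(c,w(p,X))-uv for c,X,uv in f])
    q=least_squares(r,x0,loss='soft_l1',x_scale=[100,100,.1]);print(q.x[:2].round(1),np.degrees(q.x[2]).round(2));print(r(q.x).reshape(-1,2).round(1).tolist())
fit([(T,(70,0,20),A(709,37)),(T,(5,0,22),A(695,147)),(T,(-121,0,36),A(658,368)),(T,(-130,0,18),A(656,394)),(S,(70,0,18),(356,210)),(S,(-121,0,25),(311,233))],[600,0,0])
fit([(T,(95,42,12),A(112,142)),(T,(95,-42,12),A(265,168)),(T,(-95,42,12),(212,226)),(T,(-95,-42,12),(239,229)),(S,(-95,42,12),(230,193)),(S,(95,42,12),(271,179)),(S,(95,-42,12),(288,189)),(S,(-95,-42,12),(243,206))],[600,250,0])
fit([(T,(11,11,190),B(234,187)),(T,(11,-11,190),B(270,187)),(T,(-27,23,186),B(207,265)),(T,(-27,-23,186),B(314,254)),(S,(-27,23,198),D(508,124)),(S,(11,11,190),D(565,108)),(S,(11,-11,190),D(597,122)),(S,(40,-15,2),D(588,313)),(S,(40,15,2),D(540,295))],[600,-250,0])
E
python3 fit.py
```

```text
[576.8  -1.2] -7.13
[[0.3, -0.3], [-0.2, 0.3], [0.3, 0.7], [0.3, -0.1], [0.6, -2.6], [-0.9, -0.2]]
[481.5 287.1] -7.14
[[0.2, 0.2], [-0.2, -0.6], [0.7, -0.5], [-0.6, 0.3], [-1.8, 4.5], [3.8, -3.9], [0.5, -2.3], [-1.7, 4.6]]
[ 537.7 -294.8] 6.2
[[-0.9, -0.7], [0.7, -1.3], [0.8, -0.1], [-1.1, 0.4], [-0.0, 0.3], [-0.4, -0.6], [0.9, 0.2], [-0.7, 1.7], [-0.3, 0.5]]
```

```bash
cat >> h.py <<'E'
from scipy.spatial.transform import Rotation as Ro
def rot(yaw,tilt):  # tool x back towards robot, z leaning forward by tilt; deg
    return Ro.from_euler('z',yaw,degrees=True).as_matrix()@np.diag([-1,1,-1.])@Ro.from_euler('y',-tilt,degrees=True).as_matrix()
def delta(pos,yaw,tilt,grasp=False):
    from workcell import sensors
    s=sensors.state();R=np.array(s['tcp_rot']);Rt=rot(yaw,tilt);p=np.array(pos,float)
    if grasp:p=p+19*Rt[:,2]
    print('t',round(s['time'],2),'pos',np.round(s['position'],1),'F',np.round(s['ft_force'],1),'open',round(s['opening'],1),'q',np.round(s['q'],1))
    d=p-np.array(s['position']);print('shift first(now axes)',(R.T@d).round(1),'| shift after turn',(Rt.T@d).round(1),'| turn',Ro.from_matrix(R.T@Rt).as_rotvec().round(4))
E
cat >> fit.py <<'E'
print('cradle top only')
fit([(T,(95,42,12),A(112,142)),(T,(95,-42,12),A(265,168)),(T,(-95,42,12),(212,226)),(T,(-95,-42,12),(239,229))],[480,287,-.12])
E
python3 fit.py|tail -2; python3 -c "
from h import *
delta((521,6,150),-7.1,0)"
```

```text
[481.  287.1] -7.13
[[0.1, 0.3], [-0.2, -0.4], [0.7, -0.3], [-0.6, 0.4]]
t 0.1 pos [222.  529.8 230.5] F [ 0.1 -0.2  1.2] open 85.6 q [63.1 17.6 86.4  0.  76.1 -4.2]
shift first(now axes) [-478.3 -367.3   81.1] | shift after turn [-361.5 -482.8   80.5] | turn [-0.0017 -0.0004 -0.2729]
```

```bash
python3 -m inch '[[[85,-24,-18.4,2,0,0,0],[85,-24,-18.4,2,0,0,0],[85,-24,-18.4,2,0,0,0],[85,-24,-18.4,2,0,0,0],[85,-24,-18.4,2,0,0,0],[85,-24,-18.4,2,0,0,0],[85,-24,-18.4,2,0,0,0],[85,-24,-18.4,2,0,0,0],[85,-24,-18.4,2,0,0,0],[85,-24,-18.4,2,0,0,0]]]' 60
python3 -m inch '[[[85,-24,-18.4,6,0,0,0],[85,-24,-18.4,6,0,0,0],[85,-24,-18.4,6,0,0,0],[85,-24,-18.4,6,0,0,0],[85,-24,-18.4,6,0,0,0],[85,-24,-18.4,6,0,0,0],[85,-24,-18.4,6,0,0,0],[85,-24,-18.4,6,0,0,0],[85,-24,-18.4,6,0,0,0],[85,-24,-18.4,6,0,0,0]]]'
python3 -m inch '[[[85,0,0,0,0,0,-0.068],[85,0,0,0,0,0,-0.068],[85,0,0,0,0,0,-0.068],[85,0,0,0,0,0,-0.068],[85,0,0,0,0,0,0],[85,0,0,0,0,0,0]]]'
python3 - <<'E'
from h import *
from workcell import eyes
import cv2
delta((521,6,4),-7.1,0)
c=eyes.camera('wrist');pickle.dump(c,open('w1.pkl','wb'));cv2.imwrite('pics/w1.png',c['color'][:,:,::-1])
for X in [(-130,0,18),(0,0,18),(70,0,18)]:
    a=np.radians(-7.13);print(proj(c,[576.8+np.cos(a)*X[0],-1.2+np.sin(a)*X[0],X[2]]))
E
```

```text
time: 0.93
position: [372.6, 266.3, 211.0]
tcp_rot: [[-0.922, 0.386, -0.001], [0.386, 0.922, -0.0], [0.0, -0.001, -1.0]]
ft_force: [0.1, 0.4, -0.2]
opening: 84.8
finger_force: 0.0
time: 1.77
position: [522.9, 4.0, 150.7]
tcp_rot: [[-0.922, 0.387, -0.001], [0.387, 0.922, 0.0], [0.001, -0.0, -1.0]]
ft_force: [0.4, 0.4, -0.2]
opening: 84.8
finger_force: 0.0
time: 2.27
position: [522.4, 5.4, 151.0]
tcp_rot: [[-0.992, 0.126, -0.001], [0.126, 0.992, 0.0], [0.001, -0.0, -1.0]]
ft_force: [-1.4, 0.8, 0.6]
opening: 85.4
finger_force: 0.0
t 2.27 pos [522.4   5.4 151. ] F [-1.4  0.8  0.6] open 85.4 q [ -4.   17.9  98.9  -0.   63.2 -86.8]
shift first(now axes) [  1.4   0.5 147. ] | shift after turn [  1.5   0.5 147. ] | turn [-0.0001 -0.0008 -0.0028]
[326.10016811 100.57166799]
[326.22620709 244.59208325]
[326.28099694 307.19856089]
```

View pics/w1.png

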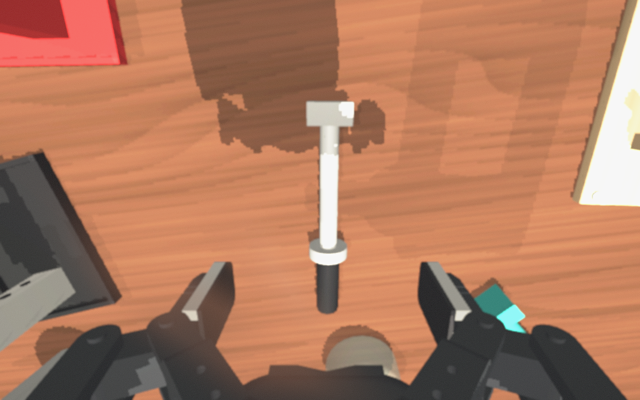

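Wrist view: the wand is between the jaws, with its foot end at (330,102), collar at (328,248) and head end at (327,312). That is within 3 px of prediction, so I descend.

```bash
python3 -m inch '[[[85,0.3,0.3,20,0,0,0],[85,0.3,0.3,20,0,0,0],[85,0.3,0.3,20,0,0,0],[85,0.3,0.3,20,0,0,0],[85,0.3,0.3,20,0,0,0],[85,0,0,20,0,0,0],[85,0,0,14,0,0,0],[85,0,0,9,0,0,0],[85,0,0,5,0,0,0],[85,0,0,0,0,0,0]]]'
python3 -m inch '[[[0,0,0,0,0,0,0],[0,0,0,0,0,0,0],[0,0,0,0,0,0,0],[0,0,0,0,0,0,0],[0,0,0,0,0,0,0],[0,0,0,0,0,0,0],[0,0,0,0,0,0,0],[0,0,0,0,0,0,0],[0,0,0,0,0,0,0],[0,0,0,0,0,0,0]]]' 80
```

```text
time: 3.15
position: [520.9, 7.2, 2.5]
tcp_rot: [[-0.992, 0.125, -0.002], [0.125, 0.992, 0.0], [0.002, -0.0, -1.0]]
ft_force: [0.5, -0.7, 0.5]
opening: 85.0
finger_force: 0.0
time: 3.98
position: [521.8, 7.0, 4.0]
tcp_rot: [[-0.992, 0.125, 0.001], [0.125, 0.992, -0.0], [-0.001, 0.0, -1.0]]
ft_force: [-0.9, 0.7, 5.5]
opening: 13.1
finger_force: 78.0
```

```bash
python3 -m inch '[[[0,0,0,-5,0,0,0],[0,0,0,-10,0,0,0],[0,0,0,-20,0,0,0],[0,0,0,-20,0,0,0],[0,0,0,-25,0,0,0],[0,0,0,-25,0,0,0],[0,0,0,-25,0,0,0],[0,0,0,-25,0,0,0],[0,0,0,-25,0,0,0],[0,0,0,0,0,0,0]]]'
python3 - <<'E'
from h import *
from workcell import eyes
import cv2
a=np.radians(-7.1);C=np.array([481,287.1,0]);U=np.array([np.cos(a),np.sin(a),0])
# grip at wand x=-55
d=.819*U+np.array([0,0,.574]); seat=C+26*U+[0,0,115]
g=seat-55*d; print('grasp home',g)
delta(g-100*U+[0,0,90],-7.1,0,True)
c=eyes.camera('wrist');cv2.imwrite('pics/w2.png',c['color'][:,:,::-1])
E
```

```text
time: 4.82
position: [524.5, 7.0, 188.8]
tcp_rot: [[-0.992, 0.124, 0.01], [0.124, 0.992, -0.001], [-0.01, 0.001, -1.0]]
ft_force: [1.7, 0.2, -1.7]
opening: 13.5
finger_force: 78.1
grasp home [462.10103824 289.45399012  83.43      ]
t 4.82 pos [524.5   7.  188.8] F [ 1.7  0.2 -1.7] open 13.5 q [ -3.9  15.5  96.2   0.   67.8 -86.7]
shift first(now axes) [197.4 272.5  32.6] | shift after turn [196.8 272.6  34.4] | turn [ 0.0006  0.0099 -0.0007]
```

View pics/w2.png

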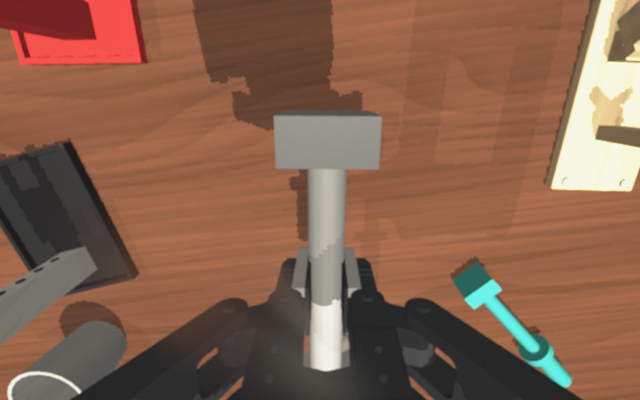

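The wand is held level, foot toward the robot, foot face at (328,140). I move beside the cradle for a closer look.

```bash
python3 -m inch '[[[0,1.2,20,0,0,0,0],[0,1.2,20,0,0,0,0],[0,1.2,20,0,0,0,0],[0,1.2,20,0,0,0,0],[0,1.2,20,0,0,0,0],[0,1.2,20,0,0,0,0],[0,1.2,20,0,0,0,0],[0,1,14,0,0,0,0],[0,0,8,0,0,0,0],[0,0,0,0,0,0,0]]]'
python3 - <<'E'
from h import *
from workcell import eyes,sensors
import cv2
print(sensors.state()['position'])
c=eyes.camera('wrist');pickle.dump(c,open('w3.pkl','wb'))
im=c['color'][:,:,::-1]; 
a=np.radians(-7.1);
def W(X): return [481+np.cos(a)*X[0]-np.sin(a)*X[1],287.1+np.sin(a)*X[0]+np.cos(a)*X[1],X[2]]
for X in [(95,42,12),(95,-42,12),(-95,-42,12),(-95,42,12)]: print(X,proj(c,W(X)).round(1))
cv2.imwrite('pics/w3.png',cv2.resize(im[:300,340:],(800,800*300//300*1),interpolation=cv2.INTER_CUBIC)[:600])
E
```

```text
time: 5.7
position: [531.8, 170.2, 182.3]
tcp_rot: [[-0.992, 0.123, -0.002], [0.123, 0.992, -0.0], [0.002, -0.0, -1.0]]
ft_force: [-0.3, 0.2, -3.3]
opening: 13.0
finger_force: 78.3
[531.78458691 170.23047708 182.33340733]
(95, 42, 12) [473.2 207.3]
(95, -42, 12) [391.6 207.1]
(-95, -42, 12) [406.5  -4.8]
(-95, 42, 12) [505.9  -4.6]
```

View pics/w3.png

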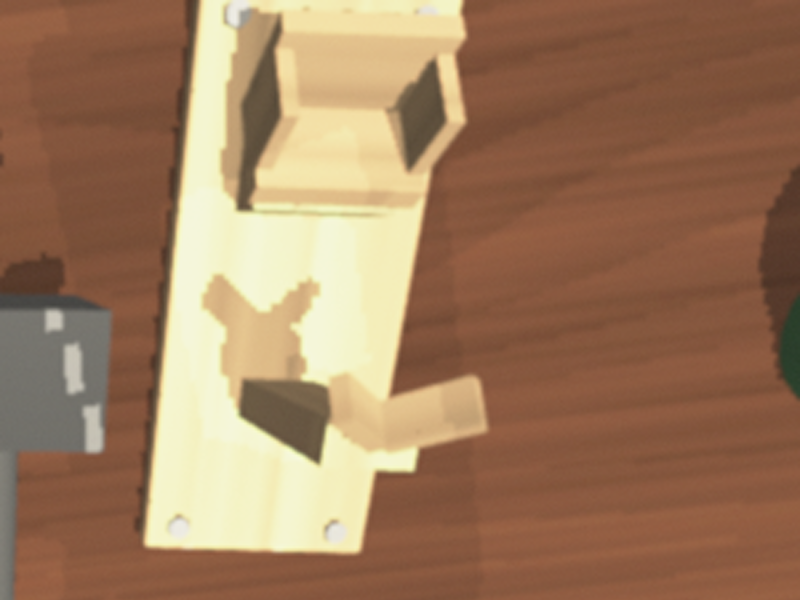

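```bash
cat > fit3.py <<'E'
from h import *
from scipy.optimize import least_squares
c=pickle.load(open('w3.pkl','rb'))
E=lambda u,v:np.array([(u+.5)/2.667-.5+340,(v+.5)/2.667-.5])
d=np.array([.819,0,.574]);n=np.array([-.574,0,.819]);f=np.array([-80,0,40])
yy=np.array([0,1,0])
def w(p,X): k,s=np.cos(p[2]),np.sin(p[2]);return [p[0]+k*X[0]-s*X[1],p[1]+s*X[0]+k*X[1],X[2]]
P=[((95,-42,12),E(145,546)),((95,42,12),E(360,552)),(f+24*d+4*n+21*yy,E(445,107)),(f+24*d+4*n-21*yy,E(298,110))]
L=[(-42,E(200,2)),(-42,E(176,230)),(42,E(433,180)),(42,E(407,320))]
def r(p):
    o=[proj(c,w(p,X))-u for X,u in P]
    for y,u in L:
        a=proj(c,w(p,(-95,y,12)));b=proj(c,w(p,(95,y,12)));t=(b-a)/np.linalg.norm(b-a);e=u-a;o.append([t[0]*e[1]-t[1]*e[0]])
    return np.concatenate(o)
q=least_squares(r,[481,287,-.12],loss='soft_l1',x_scale=[100,100,.1]);print(q.x[:2],np.degrees(q.x[2]));print(r(q.x).round(1))
for s in (104,118):
  for h,y in((5.7,17),(5.7,-17),(-11.3,0)):
    u=proj(c,w(q.x,f+s*d+h*n+y*yy));print('V',s,y,((u+.5-[340,0])*2.667).round())
E
python3 fit3.py
```

```text
[489.12519379 290.77740631] -8.13019423559537
[ 0.   8.9  0.2  8.2  1.3 -0.1  0.7 -2.4 -0.9  0.1 -1.1 -0.6]
V 104 17 [483. 359.]
V 104 -17 [349. 356.]
V 104 0 [384. 388.]
V 118 17 [492. 410.]
V 118 -17 [355. 407.]
V 118 0 [390. 436.]
```

```bash
cat > fit4.py <<'E'
exec(open('fit3.py').read().split("P=[")[0])
T=pickle.load(open('top.pkl','rb'))
A=lambda u,v:np.array([(u+.5)/6-.5+205,(v+.5)/6-.5+145])
def r(p):
    b=p[3];o=[]
    for cam,X,u in [(c,(95+b,-42,12),E(145,546)),(c,(95+b,42,12),E(360,552)),(T,(95+b,42,12),A(112,142)),(T,(95+b,-42,12),A(265,168)),(T,(b-95,42,12),(212,226)),(T,(b-95,-42,12),(239,229)),
      (c,f+24*d+4*n+21*yy,E(445,107)),(c,f+24*d+4*n-21*yy,E(298,110)),(c,f+104*d+5.7*n+17*yy,E(480,376)),(c,f+118*d+5.7*n+17*yy,E(488,430)),(c,f+118*d-11.3*n,E(380,450)),(T,f+111*d+5.7*n+17*yy,A(83,245))]:
        o.append((proj(cam,w(p,X))-u)*(1 if cam is c else 1.5))
    for y,u in [(-42,E(200,2)),(-42,E(176,230)),(42,E(433,180)),(42,E(407,320))]:
        a=proj(c,w(p,(-95,y,12)));e2=proj(c,w(p,(95,y,12)));t=(e2-a)/np.linalg.norm(e2-a);e=u-a;o.append([t[0]*e[1]-t[1]*e[0]])
    return np.concatenate(o)
q=least_squares(r,[489,289,-.13,-8],loss='soft_l1',x_scale=[100,100,.1,10]);print(q.x.round(1),np.degrees(q.x[2]));print(r(q.x).round(1))
E
python3 fit4.py
```

```text
[ 4.929e+02  2.899e+02 -2.000e-01 -1.270e+01] -8.650521436649335
[-0.3  0.4  0.5  0.5 -0.7  0.5 -1.4  0.3 -2.2 -0.9 -4.4  1.2  0.5  5.8
  0.3  2.9 -0.9 -0.6 -0.8 -1.8  1.9 -0.3  0.2  1.7 -0.3  0.1 -1.  -0.9]
```

```bash
cat > tgt.py <<'E'
from h import *
import sys
C=np.array([492,290,0]);yaw=-8.6;a=np.radians(yaw);U=np.array([np.cos(a),np.sin(a),0]);Z=np.array([0,0,1])
d=.819*U+.574*Z;tz=.574*U-.819*Z
seat=C+26*U+115*Z
def place(up,lift): delta(seat-55.5*d-5*tz+up*d-lift*tz,yaw,35,True)
E
python3 -c "
from tgt import *
place(8,80)"
```

```text
t 5.75 pos [531.8 169.1 182.5] F [ 0.4 -0.4 -2.7] open 13.1 q [ 13.3  18.7  92.3  -0.   69.1 -69.6]
shift first(now axes) [105.1 116.5  40.7] | shift after turn [112.  113.6 -28.7] | turn [ 0.0071 -0.6121  0.0263]
```

```bash
python3 -m inch '[[[0,0,0,-5,0.001,-0.102,0.004],[0,0,0,-5,0.001,-0.102,0.004],[0,0,0,-5,0.001,-0.102,0.004],[0,0,0,-5,0.001,-0.102,0.004],[0,0,0,-5,0.001,-0.102,0.004],[0,0,0,0,0.001,-0.102,0.004],[0,0,0,0,0,0,0],[0,0,0,0,0,0,0]]]'
python3 -c "
from tgt import *
place(8,80)"
```

```text
time: 6.42
position: [525.8, 166.9, 206.3]
tcp_rot: [[-0.826, 0.15, 0.543], [0.122, 0.989, -0.087], [-0.55, -0.005, -0.835]]
ft_force: [0.5, -0.4, -2.2]
opening: 13.5
finger_force: 78.4
t 6.42 pos [525.8 166.9 206.3] F [ 0.5 -0.4 -2.2] open 13.5 q [ 25.2   7.7 115.  -34.1  33.6 -31.4]
shift first(now axes) [120.9 116.9  -3.2] | shift after turn [121.1 116.6  -6. ] | turn [-0.0049 -0.0281  0.0025]
```

```bash
python3 -m inch '[[[0,15,14.6,-0.7,0,-0.014,0],[0,15,14.6,-0.7,0,-0.014,0],[0,15,14.6,-0.7,0,0,0],[0,15,14.6,-0.7,0,0,0],[0,15,14.6,-0.7,0,0,0],[0,15,14.6,-0.7,0,0,0],[0,15,14.6,-0.7,0,0,0],[0,15,14.6,-0.7,0,0,0],[0,0,0,0,0,0,0],[0,0,0,0,0,0,0]]]'
python3 - <<'E'
from tgt import *
place(8,80)
from workcell import eyes
import cv2
c=eyes.camera('wrist');pickle.dump(c,open('w4.pkl','wb'));im=c['color'][:,:,::-1]
s=eyes.camera('side');pickle.dump(s,open('s4.pkl','wb'));b=cv2.resize(s['color'][100:220,190:310,::-1],(400,400),interpolation=cv2.INTER_CUBIC)
cv2.imwrite('pics/w4.png',np.hstack([im[:,140:540],b]))
print(np.linalg.norm(0), [proj(s,seat-55.5*d+8*d-80*tz+k*d).round(1).tolist() for k in(-74.5,125.5)])
E
```

```text
time: 7.25
position: [446.4, 300.1, 142.9]
tcp_rot: [[-0.808, 0.151, 0.569], [0.122, 0.988, -0.089], [-0.576, -0.003, -0.818]]
ft_force: [-0.9, 0.3, -2.1]
opening: 13.1
finger_force: 78.6
t 7.25 pos [446.4 300.1 142.9] F [-0.9  0.3 -2.1] open 13.1 q [ 48.9  16.2 117.5 -52.1  38.1   7.4]
shift first(now axes) [ 4.1 -3.1 -1.5] | shift after turn [ 4.1 -3.1 -1.5] | turn [-0.0034  0.0028  0.0002]
0.0 [[225.0, 181.7], [265.6, 133.1]]
```

View pics/w4.png

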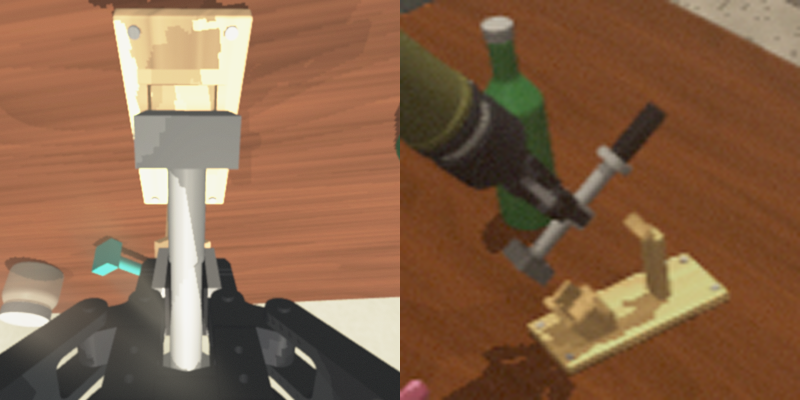

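The wrist view shows the foot at u=187 over the channel at u=181.5, about 2 mm to the left. In the side view the wand is parallel to the cradle slope. I correct by that and lower.

```bash
python3 -m inch '[[[0,2,-1.2,10,0,0,0],[0,2,-1.3,12,0,0,0],[0,0,0,12,0,0,0],[0,0,0,12,0,0,0],[0,0,0,10,0,0,0],[0,0,0,8,0,0,0],[0,0,0,4,0,0,0],[0,0,0,0,0,0,0],[0,0,0,0,0,0,0]]]'
python3 - <<'E'
from tgt import *
place(8,0)
from workcell import eyes
import cv2
c=eyes.camera('wrist');im=c['color'][:,:,::-1]
s=eyes.camera('side');b=cv2.resize(s['color'][130:220,210:300,::-1],(400,400),interpolation=cv2.INTER_CUBIC)
cv2.imwrite('pics/w5.png',np.hstack([im[:,140:540],b]))
E
```

```text
time: 8.1
position: [480.8, 290.0, 85.5]
tcp_rot: [[-0.807, 0.153, 0.57], [0.124, 0.988, -0.09], [-0.577, -0.002, -0.817]]
ft_force: [0.2, -0.8, -1.9]
opening: 13.7
finger_force: 78.6
t 8.1 pos [480.8 290.   85.5] F [ 0.2 -0.8 -1.9] open 13.7 q [ 44.5  23.1 119.7 -64.6  30.9  18.6]
shift first(now axes) [ 0.3  1.7 11.1] | shift after turn [ 0.3  1.7 11.1] | turn [-0.0039  0.004  -0.0014]
```

View pics/w5.png

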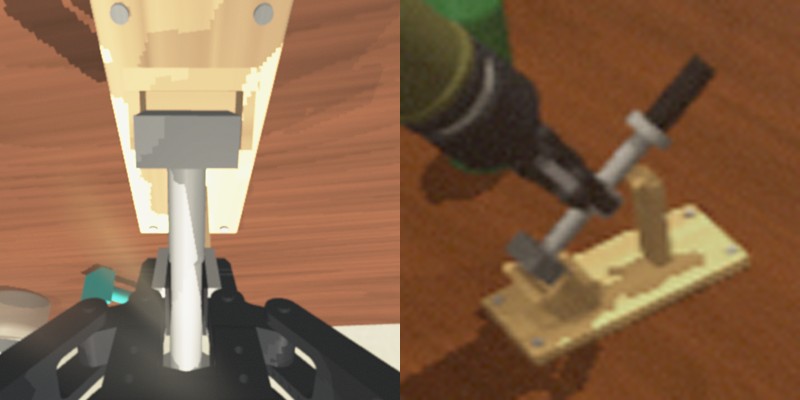

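Foot centre is at u=187.5 and the channel centre at about u=191, so I shift +1.8 mm in y. The foot is clear uphill of the stop plate (v 68–90), so I lower the rest slowly.

```bash
python3 -m inch '[[[0,0,1.8,0,0,0,0],[0,0,0,2,0,0,0],[0,0,0,2,0,0,0],[0,0,0,2,0,0,0],[0,0,0,2,0,0,0],[0,0,0,0,0,0,0],[0,0,0,0,0,0,0]]]'
python3 -c "
from tgt import *
place(8,0)"
```

```text
time: 8.78
position: [484.9, 291.6, 78.3]
tcp_rot: [[-0.808, 0.152, 0.569], [0.122, 0.988, -0.09], [-0.576, -0.003, -0.817]]
ft_force: [-1.0, 0.1, -2.4]
opening: 13.0
finger_force: 78.6
t 8.78 pos [484.9 291.6  78.3] F [-1.   0.1 -2.4] open 13.0 q [ 44.2  24.1 119.6 -66.1  30.3  20. ]
shift first(now axes) [-0.7 -0.5  3.1] | shift after turn [-0.7 -0.5  3.1] | turn [-0.0035  0.0035  0.    ]
```

```bash
python3 -m inch '[[[0,0,0,1.5,0,0,0],[0,0,0,1.5,0,0,0],[0,0,0,0,0,0,0],[0,0,0,0,0,0,0]]]';python3 -m inch '[[[0,0,0,1.5,0,0,0],[0,0,0,1.5,0,0,0],[0,0,0,0,0,0,0],[0,0,0,0,0,0,0]]]'
```

```text
time: 9.12
position: [486.7, 291.4, 76.0]
tcp_rot: [[-0.808, 0.152, 0.57], [0.122, 0.988, -0.09], [-0.577, -0.003, -0.817]]
ft_force: [1.1, -0.5, -2.3]
opening: 13.4
finger_force: 78.6
time: 9.45
position: [487.6, 291.1, 75.1]
tcp_rot: [[-0.807, 0.151, 0.571], [0.123, 0.989, -0.088], [-0.578, -0.001, -0.816]]
ft_force: [-11.0, 0.5, 13.5]
opening: 13.6
finger_force: 81.2
```

Contact came at the expected depth with about 17 N. I relieve it and slide downhill to the stop.

```bash
python3 -m inch '[[[0,0,0,-1.5,0,0,0],[0,1.5,0,0,0,0,0],[0,1.5,0,0,0,0,0],[0,1.5,0,0,0,0,0],[0,0,0,0,0,0,0]]]';python3 -m inch '[[[0,1.5,0,0,0,0,0],[0,1.5,0,0,0,0,0],[0,0,0,0,0,0,0]]]'; python3 -c "
from tgt import *
place(0,0)"
```

```text
time: 9.87
position: [484.9, 291.5, 73.4]
tcp_rot: [[-0.806, 0.152, 0.572], [0.123, 0.988, -0.091], [-0.579, -0.003, -0.815]]
ft_force: [-1.3, -2.2, 8.4]
opening: 13.6
finger_force: 79.7
time: 10.12
position: [482.8, 291.9, 71.9]
tcp_rot: [[-0.806, 0.153, 0.572], [0.123, 0.988, -0.091], [-0.579, -0.003, -0.815]]
ft_force: [-1.1, -2.4, 8.2]
opening: 13.6
finger_force: 79.7
t 10.12 pos [482.8 291.9  71.9] F [-1.1 -2.4  8.2] open 13.6 q [ 44.6  24.9 120.2 -68.4  30.1  23. ]
shift first(now axes) [ 1.8 -0.5 -1. ] | shift after turn [ 1.8 -0.5 -1. ] | turn [-0.004   0.007  -0.0009]
```

```bash
python3 -m inch '[[[0,1,0,0,0,0,0],[0,1,0,0,0,0,0],[0,0,0,0,0,0,0],[0,0,0,0,0,0,0]]]';python3 -m inch '[[[0,1,0,0,0,0,0],[0,1,0,0,0,0,0],[0,0,0,0,0,0,0],[0,0,0,0,0,0,0]]]'
```

```text
time: 10.45
position: [481.5, 292.1, 71.0]
tcp_rot: [[-0.805, 0.153, 0.573], [0.123, 0.988, -0.091], [-0.58, -0.003, -0.815]]
ft_force: [0.1, -3.1, 9.5]
opening: 13.3
finger_force: 79.7
time: 10.78
position: [481.5, 292.1, 71.0]
tcp_rot: [[-0.804, 0.153, 0.575], [0.123, 0.988, -0.092], [-0.582, -0.003, -0.813]]
ft_force: [4.8, -3.6, 11.6]
opening: 13.4
finger_force: 79.6
```

The position has stalled against the stop, so the wand is home. I release, retreat along -z and check.

```bash
python3 -m inch '[[[20,0,0,0,0,0,0],[40,0,0,0,0,0,0],[60,0,0,0,0,0,0],[60,0,0,0,0,0,0],[60,0,0,0,0,0,0],[60,0,0,0,0,0,0],[60,0,0,0,0,0,0]]]'
python3 -m inch '[[[60,0,0,-10,0,0,0],[60,0,0,-15,0,0,0],[60,0,0,-20,0,0,0],[60,0,0,-20,0,0,0],[60,0,0,-20,0,0,0],[60,0,0,0,0,0,0]]]'
python3 - <<'E'
from tgt import *
from workcell import eyes
import cv2
G=np.array([481.5,292.1,71.])-19*np.array([.574,-.09,-.814])+5*tz
o=G+55.5*d; g=o+42*d;print('origin est',o,'grip est',g,'nominal',seat,seat+42*d)
c=eyes.camera('wrist');im=c['color'][:,:,::-1]
s=eyes.camera('side');b=cv2.resize(s['color'][130:220,210:300,::-1],(400,400),interpolation=cv2.INTER_CUBIC)
cv2.imwrite('pics/w6.png',np.hstack([im[:,140:540],b]))
pickle.dump((c,s),open('w6.pkl','wb'))
for X in (o-130*d,o,o+70*d):print(proj(c,X).round()-[140,0],((proj(s,X)-[210,130])*4.444).round()+[400,0])
for tl in (10,):
  delta(g,yaw,tl,True)
E
```

```text
time: 11.37
position: [478.1, 292.7, 68.0]
tcp_rot: [[-0.808, 0.151, 0.569], [0.122, 0.988, -0.089], [-0.576, -0.003, -0.817]]
ft_force: [-0.5, -0.7, -0.3]
opening: 59.7
finger_force: 0.0
time: 11.87
position: [429.2, 301.4, 140.2]
tcp_rot: [[-0.807, 0.15, 0.572], [0.123, 0.989, -0.086], [-0.578, 0.001, -0.816]]
ft_force: [0.3, 0.8, -0.1]
opening: 60.2
finger_force: 0.0
origin est [518.37515774 286.5837793  114.228     ] grip est [552.38639973 281.44006255 138.336     ] nominal [517.70766591 286.11208107 115.        ] [551.7189079  280.96836433 139.108     ]
[183. 109.] [529. 282.]
[184. 283.] [641. 148.]
[184. 355.] [701.  76.]
t 11.97 pos [429.8 300.9 138.3] F [-0.7 -0.4 -0. ] open 59.9 q [ 50.7  16.1 119.  -53.4  38.3  10.7]
shift first(now axes) [-93.2  -0.7  88.8] | shift after turn [-122.2   -0.9   40.6] | turn [-0.0011  0.441  -0.0007]
```

View pics/w6.png

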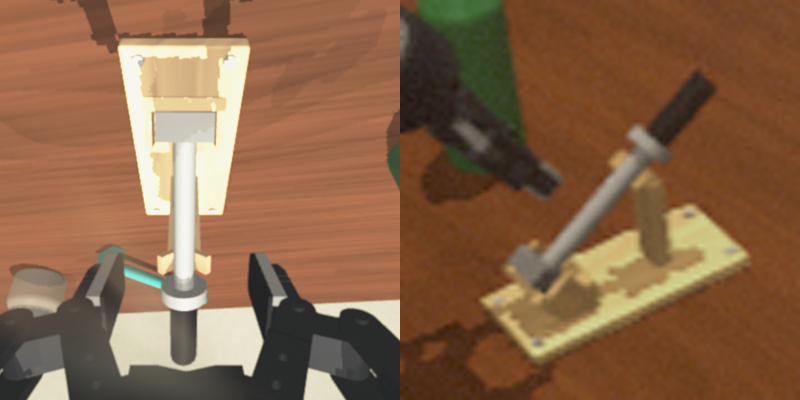

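Both views show the wand lying home in the channel and the V, foot at (185,112) and collar at (183,288), within a few pixels of prediction. It is let go. Next is the regrip on the head with the tool steeper.

```bash
python3 -m inch '[[[60,0,0,-15,0,0.088,0],[60,0,0,-15,0,0.088,0],[60,0,0,-15,0,0.088,0],[60,0,0,-15,0,0.088,0],[60,0,0,-10,0,0.088,0],[60,0,0,0,0,0,0],[60,0,0,0,0,0,0]]]'
cat >> tgt.py <<'E'
gp=np.array([552.4,281.2,138.6])
E
python3 -c "
from tgt import *
delta(gp,yaw,10,True)"
```

```text
time: 12.55
position: [404.9, 301.9, 192.8]
tcp_rot: [[-0.963, 0.161, 0.216], [0.155, 0.987, -0.043], [-0.22, -0.008, -0.975]]
ft_force: [0.2, -0.3, 0.2]
opening: 59.8
finger_force: 0.0
t 12.55 pos [404.9 301.9 192.8] F [ 0.2 -0.3  0.2] open 59.8 q [ 39.1  10.6 104.  -11.6  57.7 -36.2]
shift first(now axes) [-132.4    3.9  104.6] | shift after turn [-137.2    1.5   98.2] | turn [-0.0098  0.0473 -0.01  ]
```

```bash
python3 -m inch '[[[60,0,0,0,-0.01,0.047,-0.01],[60,-25,0.2,0,0,0,0],[60,-28,0.2,0,0,0,0],[60,-28,0.2,0,0,0,0],[60,-28,0.2,0,0,0,0],[60,-28,0.2,0,0,0,0],[60,0,0,0,0,0,0],[60,0,0,0,0,0,0]]]'
python3 -c "
from tgt import *
delta(gp,yaw,10,True)"
```

```text
time: 13.22
position: [536.2, 283.1, 213.8]
tcp_rot: [[-0.975, 0.147, 0.167], [0.145, 0.989, -0.028], [-0.169, -0.004, -0.986]]
ft_force: [-1.2, -0.0, -0.3]
opening: 60.0
finger_force: 0.0
t 13.22 pos [536.2 283.1 213.8] F [-1.2 -0.  -0.3] open 60.0 q [ 27.4  17.3  90.3  -6.5  64.8 -51.7]
shift first(now axes) [-3.4  0.9 95.8] | shift after turn [-3.   0.6 95.8] | turn [-0.0031 -0.0043  0.0028]
```

```bash
python3 -m inch '[[[60,-1,0.3,15,0,0,0],[60,-1,0.3,20,0,0,0],[60,-1,0,20,0,0,0],[60,0,0,16,0,0,0],[60,0,0,12,0,0,0],[60,0,0,8,0,0,0],[60,0,0,5,0,0,0],[60,0,0,0,0,0,0]]]'
python3 -m inch '[[[0,0,0,0,0,0,0],[0,0,0,0,0,0,0],[0,0,0,0,0,0,0],[0,0,0,0,0,0,0],[0,0,0,0,0,0,0],[0,0,0,0,0,0,0],[0,0,0,0,0,0,0],[0,0,0,0,0,0,0]]]' 110
python3 -c "
from tgt import *
delta(gp,yaw,10,True)"
```

```text
time: 13.88
position: [553.8, 281.6, 120.6]
tcp_rot: [[-0.975, 0.145, 0.166], [0.142, 0.989, -0.027], [-0.168, -0.002, -0.986]]
ft_force: [-1.0, 0.3, 0.2]
opening: 60.2
finger_force: 0.0
time: 14.55
position: [556.3, 280.9, 123.9]
tcp_rot: [[-0.975, 0.145, 0.171], [0.143, 0.989, -0.026], [-0.173, -0.001, -0.985]]
ft_force: [-1.4, -5.0, 6.6]
opening: 18.9
finger_force: 107.5
t 14.55 pos [556.3 280.9 123.9] F [-1.4 -5.   6.6] open 18.9 q [ 26.3  23.5  95.2  -7.1  53.3 -51.5]
shift first(now axes) [ 1.3 -0.3  3.8] | shift after turn [ 1.3 -0.3  3.8] | turn [ 0.0001 -0.0008  0.0045]
```

```bash
python3 -m inch '[[[0,1.5,0,-3,0,0,0],[0,3,0,-6.4,0,0,0],[0,4.2,0,-9,0,0,0],[0,5,0,-11,0,0,0],[0,6,0,-13,0,0,0],[0,6,0,-13,0,0,0],[0,6,0,-13,0,0,0],[0,6,0,-13,0,0,0],[0,6,0,-13,0,0,0],[0,0,0,0,0,0,0]]]'
python3 - <<'E'
from tgt import *
H=np.array([537.7,-294.8,0]);h=np.radians(6.2);hu=np.array([np.cos(h),np.sin(h),0])
g=H-90*hu+[0,0,190+50+42]
delta(g,-22,65,True)
delta([500,150,300],-8.6,65,True)
E
```

```text
time: 15.38
position: [496.4, 291.6, 211.3]
tcp_rot: [[-0.974, 0.144, 0.172], [0.143, 0.99, -0.022], [-0.174, 0.003, -0.985]]
ft_force: [0.7, -0.1, -1.9]
opening: 19.1
finger_force: 108.0
t 15.38 pos [496.4 291.6 211.3] F [ 0.7 -0.1 -1.9] open 19.1 q [ 30.1  15.   94.2  -6.8  63.  -48.9]
shift first(now axes) [ -65.4 -600.7  -54. ] | shift after turn [-139.5 -570.8  151.1] | turn [ 0.154  -0.9555  0.1952]
t 15.38 pos [496.4 291.6 211.3] F [ 0.7 -0.1 -1.9] open 19.1 q [ 30.1  15.   94.2  -6.8  63.  -48.9]
shift first(now axes) [ -54.7 -139.4  -72.7] | shift after turn [ -90.8 -139.5    4. ] | turn [ 0.0061 -0.9599  0.0024]
```

```bash
python3 -m inch '[[[0,0,-10,-8,0,0,0],[0,0,-16,-8,0,0,0],[0,0,-20,-8,0,0,0],[0,0,-20,-8,0,0,0],[0,0,-20,-8,0,0,0],[0,0,-20,-8,0,0,0],[0,0,-20,-8,0,0,0],[0,0,-16,-8,0,0,0],[0,0,-10,-6,0,0,0],[0,0,0,0,0,0,0]]]'
python3 -m inch '[[[0,0,0,0,0,-0.1,0],[0,0,0,0,0,-0.1,0],[0,0,0,0,0,-0.1,0],[0,0,0,0,0,-0.1,0],[0,0,0,0,0,-0.1,0],[0,0,0,0,0,-0.1,0],[0,0,0,0,0,-0.1,0],[0,0,0,0,0,-0.1,0],[0,0,0,0,0,-0.1,0],[0,0,0,0,0,-0.06,0]]]'
python3 -c "
from tgt import *
delta([540,100,300],-8.6,65,True)"
```

```text
time: 16.22
position: [463.2, 139.8, 278.2]
tcp_rot: [[-0.974, 0.148, 0.171], [0.145, 0.989, -0.025], [-0.173, 0.0, -0.985]]
ft_force: [-0.2, 0.3, -2.0]
opening: 19.0
finger_force: 108.1
time: 17.05
position: [463.2, 133.4, 273.8]
tcp_rot: [[-0.568, 0.168, 0.806], [0.083, 0.986, -0.147], [-0.819, -0.017, -0.574]]
ft_force: [0.4, -0.8, -3.3]
opening: 19.1
finger_force: 107.9
t 17.05 pos [463.2 133.4 273.8] F [ 0.4 -0.8 -3.3] open 19.1 q [ 39.1  -0.2 130.3 -81.3  39.   21.5]
shift first(now axes) [-71.2 -20.   70.5] | shift after turn [-58.  -21.5  81.3] | turn [-0.0245 -0.175   0.0051]
```

Joints 3 and 4 are near their limits here, so I move outward and toward the middle before finishing the turn.

```bash
python3 -m inch '[[[0,-7.5,-16,9,0,0,0],[0,-7.5,-16,9,0,0,0],[0,-7.5,-16,9,0,0,0],[0,-7.5,-16,9,0,0,0],[0,-7.5,-16,9,0,0,0],[0,-7.5,-16,9,0,0,0],[0,-7.5,-16,9,0,0,0],[0,-7.5,-16,9,0,0,0],[0,0,0,0,0,0,0]]]'
python3 -c "
from tgt import *
delta([540,0,310],-8.6,65,True)"
```

```text
time: 17.8
position: [533.8, -10.9, 292.9]
tcp_rot: [[-0.579, 0.177, 0.796], [0.087, 0.984, -0.155], [-0.81, -0.02, -0.585]]
ft_force: [0.3, -1.1, -1.7]
opening: 18.8
finger_force: 108.4
t 17.8 pos [533.8 -10.9 292.9] F [ 0.3 -1.1 -1.7] open 18.8 q [  1.1  -3.6 128.4 -80.3   9.9  -4.2]
shift first(now axes) [-20.1  12.1  11.9] | shift after turn [-17.4  11.7  15.9] | turn [-0.0341 -0.1895  0.0036]
```

```bash
python3 -m inch '[[[0,0,0,-2,0,0.1,0],[0,0,0,-2,0,0.1,0],[0,0,0,-2,0,0.1,0],[0,0,0,-2,0,0.1,0],[0,0,0,0,0,0,0],[0,0,0,0,0,0,0]]]'
python3 - <<'E'
from tgt import *
delta([540,-150,320],6,42,True)
from workcell import sensors
print(np.array(sensors.state()['tcp_rot']).round(3))
E
```

```text
time: 18.3
position: [534.5, -31.0, 300.7]
tcp_rot: [[-0.657, 0.225, 0.719], [0.111, 0.973, -0.203], [-0.745, -0.054, -0.664]]
ft_force: [0.3, 0.3, -2.2]
opening: 18.9
finger_force: 108.8
t 18.3 pos [534.5 -31.  300.7] F [ 0.3  0.3 -2.2] open 18.9 q [  0.5  -4.5 122.1 -39.1  19.4 -45.7]
shift first(now axes) [ -28.8 -110.7   33.5] | shift after turn [  -7.7 -119.    -0. ] | turn [-0.2731  0.0999 -0.1964]
[[-0.657  0.225  0.719]
 [ 0.111  0.973 -0.203]
 [-0.745 -0.054 -0.664]]
```

```bash
python3 -m inch '[[[0,0,-6,-2,0,0.05,0],[0,0,-6,-2,0,0.05,0],[0,0,-8,0,-0.055,0,-0.04],[0,0,-8,0,-0.055,0,-0.04],[0,0,-8,0,-0.055,0,-0.04],[0,0,-8,0,-0.055,0,-0.04],[0,0,-8,0,-0.055,0,-0.04],[0,0,-8,0,0,0,0],[0,0,-8,0,0,0,0],[0,0,-8,0,0,0,0]]]'
python3 - <<'E'
from tgt import *
delta([540,-170,320],6,45,True)
E
```

```text
time: 19.13
position: [516.9, -87.9, 295.3]
tcp_rot: [[-0.759, 0.057, 0.648], [0.03, 0.998, -0.052], [-0.65, -0.02, -0.76]]
ft_force: [0.1, 0.4, -3.0]
opening: 18.9
finger_force: 108.7
t 19.13 pos [516.9 -87.9 295.3] F [ 0.1  0.4 -3. ] open 18.9 q [ -22.4   -5.6  117.8   23.    30.7 -125.5]
shift first(now axes) [-37.4 -78.7  19.3] | shift after turn [-27.6 -84.1  11.7] | turn [-0.1246 -0.0792 -0.1047]
```

```bash
cat > kin.py <<'E'
import numpy as np
from scipy.spatial.transform import Rotation as Ro
from scipy.optimize import least_squares
D=np.array([[63.054,17.578,86.31,0,76.112,-4.211,222.243,530.32,231.305],[-4,17.9,98.9,0,63.2,-86.8,522.4,5.4,151],[13.3,18.7,92.3,0,69.1,-69.6,531.8,169.1,182.5],[25.2,7.7,115,-34.1,33.6,-31.4,525.8,166.9,206.3],[48.9,16.2,117.5,-52.1,38.1,7.4,446.4,300.1,142.9],[44.5,23.1,119.7,-64.6,30.9,18.6,480.8,290,85.5],[39.1,10.6,104,-11.6,57.7,-36.2,404.9,301.9,192.8],[27.4,17.3,90.3,-6.5,64.8,-51.7,536.2,283.1,213.8],[30.1,15,94.2,-6.8,63,-48.9,496.4,291.6,211.3],[39.1,-.2,130.3,-81.3,39,21.5,463.2,133.4,273.8],[-22.4,-5.6,117.8,23,30.7,-125.5,516.9,-87.9,295.3]])
def rotm(q,s4=1,s6=1):
    e=lambda ax,a:Ro.from_euler(ax,a,degrees=True)
    return e('z',q[0])*e('y',q[1]+q[2])*e('z',s4*q[3])*e('y',q[4])*e('z',s6*q[5])
def pos(q,k,s4=1):
    u=lambda t:np.array([np.sin(np.radians(t)),0,np.cos(np.radians(t))])
    w=np.array([k[0],0,k[1]])+k[2]*u(q[1])+k[3]*u(q[1]+q[2]-90)+k[4]*u(q[1]+q[2])
    return Ro.from_euler('z',q[0],degrees=True).apply(w)+k[5]*rotm(q,s4).as_matrix()[:,2]
def fitk(s4):
    r=least_squares(lambda k:np.concatenate([pos(d[:6],k,s4)-d[6:] for d in D]),[50,400,400,0,400,250])
    return r.x,np.sqrt(np.mean(r.fun**2))
if __name__=='__main__':
    for s4 in(1,-1):print(s4,fitk(s4))
    for s4 in(1,-1):
      for s6 in(1,-1):
        print(s4,s6,rotm(D[1],s4,s6).as_matrix().round(2)[0],rotm(D[-1],s4,s6).as_matrix().round(2).tolist(),rotm(D[9],s4,s6).as_matrix().round(2).tolist())
E
python3 kin.py
```

```text
1 (array([ 64.03728242, 167.2794946 , 568.99003145, -90.1187062 ,
       370.92869705, 301.11526576]), np.float64(20.182128962885344))
-1 (array([ 502.06092425,   -6.06106955,   45.90324286,   38.26804005,
         57.1221029 , -174.10869174]), np.float64(51.6669072461435))
1 1 [-0.13 -0.99  0.  ] [[-0.06, -0.76, 0.65], [-1.0, 0.03, -0.05], [0.02, -0.65, -0.76]] [[-0.17, -0.57, 0.81], [-0.99, 0.08, -0.15], [0.02, -0.82, -0.57]]
1 -1 [0.01 1.   0.  ] [[0.74, 0.19, 0.65], [0.3, -0.95, -0.05], [0.61, 0.23, -0.76]] [[0.26, -0.53, 0.81], [-0.78, -0.61, -0.15], [0.57, -0.59, -0.57]]
-1 1 [-0.13 -0.99  0.  ] [[0.31, -0.81, 0.5], [-0.73, -0.54, -0.42], [0.61, -0.23, -0.76]] [[-0.71, 0.71, 0.02], [0.42, 0.39, 0.82], [0.57, 0.59, -0.57]]
-1 -1 [0.01 1.   0.  ] [[0.66, 0.56, 0.5], [0.75, -0.51, -0.42], [0.02, 0.65, -0.76]] [[-1.0, 0.03, 0.02], [0.04, 0.57, 0.82], [0.02, 0.82, -0.57]]
```

```bash
python3 - <<'E'
s=open('kin.py').read()
s=s.replace("np.array([k[0],0,k[1]])","np.array([k[0],k[6],k[1]])").replace("400,250])","400,250,40])")
s=s.split("if __name__")[0]+'''
K,rms=fitk(1)
lo=np.array([-179,-60,8.2,-81.6,5.75,-153.7]);hi=np.array([179,130.4,133.3,261.6,156.4,153.7])
def ik(p,Rt,q0):
    Mt=np.column_stack([-Rt[:,1],Rt[:,0],Rt[:,2]])
    f=lambda q:np.concatenate([pos(q,K)-p,200*(Ro.from_matrix(Mt).inv()*rotm(q)).as_rotvec()])
    r=least_squares(f,np.clip(q0,lo+.1,hi-.1),bounds=(lo,hi),x_scale=10);return r.x,np.abs(r.fun).max()
if __name__=='__main__':
    print(K.round(1),rms)
    from h import rot
    H=np.array([537.7,-294.8,0]);h=np.radians(6.2);hu=np.array([np.cos(h),np.sin(h),0])
    for back,up in((60,25),(0,12),(0,0)):
      for yaw in(-50,-29,-20,-10,0,6,15):
        Rt=rot(yaw,65);p=H-back*hu+np.array([0,0,232+up])+19*Rt[:,2]
        b=min((ik(p,Rt,q0) for q0 in([-25,0,115,30,35,-120],[-25,0,115,120,35,-140],[-30,0,110,-40,30,-40])),key=lambda x:x[1]);print(back,up,yaw,b[0].round(1),round(b[1],1))
'''
open('kin.py','w').write(s)
E
python3 kin.py
```

```text
[  -0.7  192.9  646.3 -109.1  417.3  371.4   42.2] 0.2869182142933111
60 25 -50 [-21.3   5.7 122.8 -81.6  25.   10. ] 44.7
60 25 -29 [-31.8   2.9 124.9 -81.6   5.8  -9.2] 48.2
60 25 -20 [ -39.3    2.1  123.7   53.8    8.3 -153.7] 54.6
60 25 -10 [ -43.1    2.   120.3   47.4   18.8 -153.7] 66.2
60 25 0 [ -45.6    2.5  116.2   42.2   28.8 -153.7] 78.7
60 25 6 [ -46.7    3.2  113.5   39.5   34.6 -153.7] 86.2
60 25 15 [ -47.7    4.7  109.1   36.1   43.3 -153.7] 97.2
0 12 -50 [-16.   12.  117.7 -81.6  30.1  13.9] 43.8
0 12 -29 [-28.7   8.  120.6 -81.6   5.8  -7.6] 50.3
0 12 -20 [-27.9   8.  120.6 -81.6   5.8 -12. ] 52.6
0 12 -10 [ -37.7    7.2  117.3   49.8   14.9 -153.7] 64.4
0 12 0 [ -40.6    7.6  113.4   44.2   25.2 -153.7] 76.2
0 12 6 [ -41.8    8.1  110.8   41.4   31.2 -153.7] 83.4
0 12 15 [ -43.2    9.4  106.3   37.9   40.2 -153.7] 93.9
0 0 -50 [-15.9  13.  117.7 -81.6  30.2  14.5] 46.6
0 0 -29 [-28.7   9.  120.6 -81.6   5.8  -7.5] 53.8
0 0 -20 [-27.9   9.  120.7 -81.6   5.8 -12. ] 56.1
0 0 -10 [ -37.2    8.2  117.6   49.7   13.9 -153.7] 67.1
0 0 0 [ -40.1    8.5  113.9   44.1   24.  -153.7] 78.7
0 0 6 [ -41.3    8.9  111.3   41.2   30.  -153.7] 85.9
0 0 15 [ -42.7   10.1  106.9   37.6   38.9 -153.7] 96.3
```

```bash
cat > scan.py <<'E'
from kin import *
from h import rot
H=np.array([537.7,-294.8,0]);h=np.radians(6.2);hu=np.array([np.cos(h),np.sin(h),0])
S=[[-25,0,115,30,35,-100],[-25,0,115,120,35,-140],[-30,0,110,-40,30,-40],[-30,0,110,170,20,-90],[-30,0,110,20,30,90],[-30,0,110,150,30,0],[-30,0,110,-40,30,120]]
def best(p,Rt): return min((ik(p,Rt,q0) for q0 in S),key=lambda x:x[1])
for fl in(0,1):
  for T in(65,55,45,35):
    out=[]
    for yaw in range(-100,101,20):
        Rt=rot(yaw,T)@np.diag([1-2*fl,1-2*fl,1.]);e=0
        for back,up in((60,20),(0,0)):
            p=H-back*hu+np.array([0,0,232+up])+19*Rt[:,2];b=best(p,Rt);e=max(e,b[1])
        out.append((yaw,round(e)) if e>2 else (yaw,b[0].round().tolist()))
    print(fl,T,[o for o in out if isinstance(o[1],list)])
E
time python3 scan.py
```

```text
0 65 [(-100, [-2.0, 33.0, 98.0, -66.0, 79.0, 40.0]), (-60, [-9.0, 22.0, 125.0, 250.0, 48.0, 56.0]), (0, [-60.0, 22.0, 127.0, 102.0, 53.0, 125.0]), (20, [-65.0, 26.0, 114.0, 77.0, 68.0, 133.0]), (40, [-64.0, 32.0, 100.0, 62.0, 83.0, 137.0]), (60, [-60.0, 38.0, 86.0, 52.0, 98.0, 137.0]), (80, [-55.0, 44.0, 72.0, 44.0, 113.0, 134.0]), (100, [-49.0, 49.0, 59.0, 36.0, 127.0, 128.0])]
0 55 [(-100, [-5.0, 28.0, 96.0, -58.0, 74.0, 32.0]), (-80, [-6.0, 22.0, 109.0, -70.0, 57.0, 30.0]), (-40, [-26.0, 13.0, 127.0, 220.0, 18.0, 60.0]), (-20, [-44.0, 13.0, 127.0, 122.0, 23.0, 132.0]), (0, [-56.0, 16.0, 121.0, 85.0, 43.0, 146.0]), (20, [-61.0, 21.0, 110.0, 67.0, 61.0, 147.0]), (40, [-61.0, 28.0, 98.0, 55.0, 78.0, 145.0]), (60, [-58.0, 34.0, 85.0, 47.0, 93.0, 141.0]), (80, [-53.0, 39.0, 73.0, 39.0, 108.0, 135.0]), (100, [-47.0, 45.0, 61.0, 31.0, 120.0, 127.0])]
0 45 [(-100, [-9.0, 25.0, 94.0, -49.0, 71.0, 22.0]), (-80, [-11.0, 19.0, 105.0, -56.0, 53.0, 14.0]), (-60, [-17.0, 14.0, 114.0, -63.0, 33.0, 2.0]), (-40, [-28.0, 10.0, 119.0, -53.0, 11.0, -29.0]), (40, [-57.0, 24.0, 96.0, 47.0, 74.0, 154.0])
[... 1552 characters left out ...]
 [-56.0, 18.0, 106.0, 55.0, 58.0, -18.0]), (40, [-57.0, 24.0, 96.0, 47.0, 74.0, -26.0]), (60, [-55.0, 30.0, 85.0, 40.0, 89.0, -34.0]), (80, [-51.0, 35.0, 74.0, 33.0, 102.0, -43.0]), (100, [-46.0, 40.0, 64.0, 26.0, 113.0, -54.0])]
1 35 [(-60, [-21.0, 13.0, 107.0, -36.0, 38.0, 154.0]), (-40, [-29.0, 10.0, 111.0, -15.0, 25.0, 112.0]), (-20, [-39.0, 10.0, 111.0, 24.0, 27.0, 53.0]), (0, [-47.0, 12.0, 108.0, 39.0, 41.0, 18.0]), (20, [-51.0, 17.0, 101.0, 40.0, 57.0, -2.0]), (40, [-52.0, 22.0, 93.0, 37.0, 71.0, -16.0]), (60, [-51.0, 27.0, 84.0, 33.0, 84.0, -29.0]), (80, [-48.0, 31.0, 75.0, 27.0, 96.0, -41.0]), (100, [-44.0, 35.0, 68.0, 21.0, 106.0, -53.0])]
real	1m25.276s
user	1m25.587s
sys	0m0.069s
```

```bash
cat > plan.py <<'E'
from kin import *
from h import *
T=pickle.load(open('top.pkl','rb'))
print('red', [onz(T,u,v,z)[:2].round() for u,v,z in((365,228,10),(399,230,10),(399,282,10),(398,231,150))])
q=np.array([-22.4,-5.6,117.8,23,30.7,-125.5])
H=np.array([537.7,-294.8,0]);h=np.radians(6.2);hu=np.array([np.cos(h),np.sin(h),0])
def step(P,yaw,t):
    global q
    Rt=rot(yaw,t);q,e=ik(np.array(P)+19*Rt[:,2],Rt,q);print(np.round(P),yaw,t,q.round(),round(e,1))
for yaw in(-5,-20,-40,-60,-80,-100,-110):step((510,-110,315),yaw,33)
for t in(45,55,65):step((510,-110,315),-110,t)
for P in((470,-190,300),H-60*hu+[0,0,260],H+[0,0,247],H+[0,0,232]):step(P,-110,65)
E
python3 plan.py
```

```text
red [array([ 394., -150.]), array([ 390., -259.]), array([ 226., -257.]), array([ 375., -231.])]
[ 510 -110  315] -5 33 [ -24.   -3.  110.   15.   42. -117.] 0.0
[ 510 -110  315] -20 33 [-15.  -3. 110.  -4.  40. -82.] 0.0
[ 510 -110  315] -40 33 [ -5.  -0. 108. -25.  48. -41.] 0.0
[ 510 -110  315] -60 33 [  2.   4. 103. -33.  61. -14.] 0.0
[ 510 -110  315] -80 33 [  4.  10.  96. -34.  74.   4.] 0.0
[ 510 -110  315] -100 33 [  4.  15.  89. -32.  86.  19.] 0.0
[ 510 -110  315] -110 33 [  3.  18.  85. -30.  91.  26.] 0.0
[ 510 -110  315] -110 45 [  8.  22.  85. -39.  96.  32.] 0.0
[ 510 -110  315] -110 55 [ 11.  26.  86. -46. 100.  36.] 0.0
[ 510 -110  315] -110 65 [ 13.  30.  87. -51. 105.  40.] 0.0
[ 470 -190  300] -110 65 [  7.  27.  95. -55.  96.  41.] 0.0
[ 478. -301.  260.] -110 65 [ -4.  30.  98. -61.  86.  41.] 0.0
[ 538. -295.  247.] -110 65 [ -3.  35.  90. -60.  88.  38.] 0.0
[ 538. -295.  232.] -110 65 [ -3.  36.  91. -60.  88.  40.] 0.0
```

The fitted kinematics (0.3 mm rms) show a way with this grip: keep the tool steep, swing its heading to -100°, then tilt to bring the wand upright.

```bash
python3 -m inch '[[[0,0,0,0,0,0.06,0],[0,0,0,-2,0,0.06,0],[0,0,-3,-2,0.067,-0.002,0.086],[0,0,-3,-2,0.067,-0.002,0.086],[0,0,-3,-2,0.067,-0.002,0.086],[0,0,-3,-2,0.067,-0.002,0.086],[0,0,0,0,0.067,-0.002,0.086],[0,0,0,0,0.067,-0.002,0.086],[0,0,0,0,0.067,-0.002,0.086]]]'
python3 -c "
from tgt import *
delta((510,-110,315),-100,33,True)"
```

```text
time: 19.88
position: [509.2, -94.6, 299.2]
tcp_rot: [[-0.693, 0.571, 0.44], [0.443, 0.819, -0.365], [-0.569, -0.058, -0.82]]
ft_force: [-0.6, 0.5, -3.1]
opening: 19.1
finger_force: 108.9
t 19.88 pos [509.2 -94.6 299.2] F [-0.6  0.5 -3.1] open 19.1 q [ -0.2  -1.4 109.7 -29.6  47.4 -40.8]
shift first(now axes) [-10.5 -21.6   9. ] | shift after turn [-21.2   3.4  14. ] | turn [0.5906 0.06   0.9725]
```

```bash
python3 -m inch '[[[0,0,0,0,0.0537,0.0055,0.0884],[0,0,0,0,0.0537,0.0055,0.0884],[0,0,0,0,0.0537,0.0055,0.0884],[0,0,0,0,0.0537,0.0055,0.0884],[0,0,0,0,0.0537,0.0055,0.0884],[0,0,0,0,0.0537,0.0055,0.0884],[0,0,0,0,0.0537,0.0055,0.0884],[0,0,0,0,0.0537,0.0055,0.0884],[0,0,0,0,0.0537,0.0055,0.0884],[0,0,0,0,0.0537,0.0055,0.0884]]]'
python3 -c "
from tgt import *
delta((490,-110,310),-100,65,True)"
```

```text
time: 20.72
position: [510.8, -94.3, 299.3]
tcp_rot: [[0.058, 0.997, -0.041], [0.833, -0.071, -0.549], [-0.55, -0.002, -0.835]]
ft_force: [0.5, -0.3, -2.8]
opening: 19.4
finger_force: 108.7
t 20.72 pos [510.8 -94.3 299.3] F [ 0.5 -0.3 -2.8] open 19.4 q [  7.3  14.3  90.2 -32.8  84.2  17.2]
shift first(now axes) [-30.  -21.4  16.7] | shift after turn [-17.7 -17.7  31.8] | turn [ 0.0783 -0.551   0.0702]
```

```bash
python3 -m inch '[[[0,0,0,0,0.013,-0.092,0.0117],[0,0,0,0,0.013,-0.092,0.0117],[0,0,0,0,0.013,-0.092,0.0117],[0,0,0,0,0.013,-0.092,0.0117],[0,0,0,0,0.013,-0.092,0.0117],[0,0,0,0,0.013,-0.092,0.0117],[0,-6,-6,10.6,0,0,0],[0,-6,-6,10.6,0,0,0],[0,-6,-6,10.6,0,0,0],[0,0,0,0,0,0,0]]]'
python3 - <<'E'
from tgt import *
from workcell import eyes,sensors
delta((480,-170,310),-100,65,True)
st=sensors.state();R=np.array(st['tcp_rot']);g=np.array(st['position'])-19*R[:,2]
# wand x in tool axes: from cradle grasp
Rg=np.array([[-.975,.145,.171],[.143,.989,-.026],[-.173,-.001,-.985]]);wx=R@Rg.T@d;print('wand dir',wx.round(3),'grip',g.round(1))
for n in('side','top'):
    c=eyes.camera(n);pickle.dump(c,open(n+'7.pkl','wb'));old=pickle.load(open(n+'.pkl','rb'))
    df=np.abs(c['color'].astype(int)-old['color']).sum(2);hsv=c['color'].astype(int);sat=hsv.max(2)-hsv.min(2)
    for k in(-172,-160,-140,-120,-100,-80,-60,-45,-35,-20):
        u,v=proj(c,g+k*wx);r=int(round(v));xs=np.arange(int(u)-18,int(u)+19)
        m=(df[r,xs]>60)&(sat[r,xs]<25);print(n,k,(u.round(1),r),xs[m].min() if m.any() else '',xs[m].max() if m.any() else '',m.sum())
E
```

```text
time: 21.55
position: [484.4, -128.6, 303.6]
tcp_rot: [[0.07, 0.986, -0.154], [0.419, -0.169, -0.892], [-0.905, -0.002, -0.424]]
ft_force: [0.1, 0.1, -1.6]
opening: 18.6
finger_force: 108.5
t 21.55 pos [ 484.4 -128.6  303.6] F [ 0.1  0.1 -1.6] open 18.6 q [ 16.3  25.8  96.2 -54.9  96.5  39.8]
shift first(now axes) [-23.5   2.5  53.9] | shift after turn [-23.3   2.8  53.9] | turn [ 0.0037 -0.002   0.004 ]
wand dir [-2.000e-03 -1.000e-03  1.001e+00] grip [ 487.3 -111.7  311.7]
side -172 (np.float64(349.2), 220) 346 359 14
side -160 (np.float64(349.3), 217) 345 357 12
side -140 (np.float64(349.6), 212) 349 353 5
side -120 (np.float64(349.8), 206) 349 353 5
side -100 (np.float64(350.0), 201) 350 353 4
side -80 (np.float64(350.3), 195) 350 354 5
side -60 (np.float64(350.5), 189) 350 355 6
side -45 (np.float64(350.7), 185) 346 357 12
side -35 (np.float64(350.9), 182) 348 357 9
side -20 (np.float64(351.1), 177) 346 356 11
top -172 (np.float64(356.5), 192) 338 363 24
top -160 (np.float64(356.8), 192) 338 363 24
top -140 (np.float64(357.4), 191) 344 363 20
top -120 (np.float64(358.0), 189) 348 365 18
top -100 (np.float64(358.6), 188) 349 367 19
top -80 (np.float64(359.2), 187) 349 368 20
top -60 (np.float64(359.8), 186) 348 368 21
top -45 (np.float64(360.3), 185) 346 368 23
top -35 (np.float64(360.6), 184) 342 368 27
top -20 (np.float64(361.1), 183) 343 368 25
```

The wand is upright: the side-view tube line matches the vertical prediction in slope, with a constant +1.7 px camera offset. I correct the hanger fit for the offsets, using sub-pixel fork edges.

```bash
python3 - <<'E'
from h import *
T=pickle.load(open('top.pkl','rb'));S=pickle.load(open('side.pkl','rb'))
g=T['color'].astype(int).min(2)
for r in(174,176,178,180,181,182,183,184):print(r,g[r,412:436].tolist())
g=S['color'].astype(int).min(2)
for r in(224,226,228,230,232,234,236,238):print(r,g[r,400:440].tolist())
p=[537.7,-294.8,np.radians(6.2)]
def w(X): c,s=np.cos(p[2]),np.sin(p[2]);return [p[0]+c*X[0]-s*X[1],p[1]+s*X[0]+c*X[1],X[2]]
for n,c in(('T',T),('S',S)):
  for X in((11,11,190),(11,-11,190),(-21,11,190),(-21,-11,190),(-27,23,198),(-27,11,198),(-27,-11,198),(-27,-23,198),(-10,23,190),(-10,-23,190)):print(n,X,proj(c,w(X)).round(1))
E
```

```text
174 [72, 137, 188, 206, 208, 193, 148, 85, 64, 55, 52, 54, 81, 141, 189, 206, 206, 192, 145, 84, 60, 59, 59, 57]
176 [51, 116, 179, 206, 209, 202, 161, 101, 63, 62, 47, 52, 61, 123, 184, 205, 207, 198, 160, 99, 65, 59, 56, 60]
178 [47, 95, 158, 197, 208, 204, 173, 121, 73, 57, 52, 49, 59, 100, 160, 195, 207, 202, 173, 118, 72, 52, 55, 51]
180 [40, 82, 146, 190, 206, 208, 193, 152, 98, 67, 57, 46, 55, 83, 138, 180, 201, 204, 192, 162, 110, 65, 53, 52]
181 [44, 74, 132, 179, 199, 206, 200, 176, 124, 79, 63, 52, 51, 71, 116, 159, 186, 196, 192, 166, 117, 70, 57, 51]
182 [41, 62, 106, 158, 189, 201, 199, 184, 138, 86, 55, 53, 47, 63, 83, 125, 153, 162, 158, 138, 98, 68, 59, 56]
183 [41, 53, 80, 130, 165, 176, 176, 162, 121, 78, 63, 54, 52, 58, 63, 79, 99, 100, 95, 85, 66, 57, 50, 51]
184 [43, 44, 61, 92, 117, 128, 125, 111, 88, 67, 67, 55, 51, 58, 61, 66, 63, 61, 62, 59, 54, 58, 51, 54]
224 [34, 40, 37, 30, 35, 37, 40, 37, 33, 41, 41, 86, 139, 158, 159, 158, 158, 156, 161, 161, 158, 159, 160, 160, 158, 156, 159, 158, 158, 156, 158, 161, 160, 147, 104, 61, 91, 126, 110, 77]
226 [41, 40, 3
[... 1164 characters left out ...]
 132, 121, 77, 80, 80, 82, 78, 79, 68, 49, 38, 34, 36, 52, 59, 66, 61, 61]
T (11, 11, 190) [417.7 170.1]
T (11, -11, 190) [425.3 169.4]
T (-21, 11, 190) [419.1 181. ]
T (-21, -11, 190) [426.8 180.3]
T (-27, 23, 198) [415.8 182.9]
T (-27, 11, 198) [420.  182.5]
T (-27, -11, 198) [427.7 181.9]
T (-27, -23, 198) [431.9 181.5]
T (-10, 23, 190) [414.5 177.6]
T (-10, -23, 190) [430.4 176.2]
S (11, 11, 190) [416.  226.5]
S (11, -11, 190) [423.8 230.2]
S (-21, 11, 190) [409.8 233.7]
S (-21, -11, 190) [417.7 237.6]
S (-27, 23, 198) [404.8 230.7]
S (-27, 11, 198) [409.  232.8]
S (-27, -11, 198) [416.9 236.7]
S (-27, -23, 198) [421.3 238.9]
S (-10, 23, 190) [407.8 229.1]
S (-10, -23, 190) [424.1 237.1]
```

```bash
cat >> tgt.py <<'E'
h=np.radians(6.2);hu=np.array([np.cos(h),np.sin(h),0]);Gs=np.array([537.5,-289.5,235])
def hang(back,up): delta(Gs-back*hu+[0,0,up],-100,65,True)
E
python3 -c "
from tgt import *
hang(65,55);hang(65,19)"
```

```text
t 21.65 pos [ 486.1 -127.6  303.7] F [-0.8  0.8 -2.5] open 18.9 q [ 16.4  25.8  96.  -54.8  96.5  39.8]
shift first(now axes) [-59.8  15.3 177.4] | shift after turn [-58.9  16.4 177.7] | turn [ 0.0049 -0.0049  0.0024]
t 21.65 pos [ 486.1 -127.6  303.7] F [-0.8  0.8 -2.5] open 18.9 q [ 16.4  25.8  96.  -54.8  96.5  39.8]
shift first(now axes) [-27.2  15.3 192.8] | shift after turn [-26.2  16.4 192.9] | turn [ 0.0049 -0.0049  0.0024]
```

```bash
python3 -m inch '[[[0,-6.6,1.7,19.7,0,-0.005,0],[0,-6.6,1.7,19.7,0,0,0],[0,-6.6,1.7,19.7,0,0,0],[0,-6.6,1.7,19.7,0,0,0],[0,-6.6,1.7,19.7,0,0,0],[0,-6.6,1.7,19.7,0,0,0],[0,-6.6,1.7,19.7,0,0,0],[0,-6.6,1.7,19.7,0,0,0],[0,-6.6,1.7,19.7,0,0,0],[0,0,0,0,0,0,0]]]'
python3 -c "
from tgt import *
hang(65,19)"
```

```text
time: 22.48
position: [469.4, -315.0, 282.5]
tcp_rot: [[0.071, 0.985, -0.155], [0.415, -0.171, -0.894], [-0.907, -0.001, -0.421]]
ft_force: [0.3, 0.8, -1.9]
opening: 19.1
finger_force: 108.3
t 22.48 pos [ 469.4 -315.   282.5] F [ 0.3  0.8 -1.9] open 19.1 q [ -2.8  24.2 103.9 -66.   80.1  37.5]
shift first(now axes) [33.8  0.2 14. ] | shift after turn [33.8  0.2 14. ] | turn [0.0025 0.0014 0.0019]
```

```bash
python3 -m inch '[[[0,8,0,3.5,0,0,0],[0,9,0,3.5,0,0,0],[0,9,0,3.5,0,0,0],[0,7.5,0,3.5,0,0,0],[0,0,0,0,0,0,0],[0,0,0,0,0,0,0]]]'
python3 - <<'E'
from tgt import *
from workcell import eyes
hang(65,19)
H0=np.array([537.7,-294.8,0])
c=eyes.camera('side');old=pickle.load(open('side.pkl','rb'))
im=c['color'].astype(int);df=np.abs(im-old['color']).sum(2);sat=im.max(2)-im.min(2)
for z in range(85,225,8):
    u,v=proj(c,H0-65*hu+[0,0,z]);r=int(round(v));xs=np.arange(int(u)-16,int(u)+17);m=(df[r,xs]>60)&(sat[r,xs]<25);mx=xs[m]
    print(z,u.round(1),r,(mx.min(),mx.max(),mx.mean().round(1),m.sum()) if m.any() else '')
E
```

```text
time: 22.98
position: [470.6, -310.3, 244.2]
tcp_rot: [[0.065, 0.986, -0.154], [0.417, -0.167, -0.894], [-0.907, -0.006, -0.421]]
ft_force: [0.6, -1.2, -3.5]
opening: 19.0
finger_force: 108.4
t 22.98 pos [ 470.6 -310.3  244.2] F [ 0.6 -1.2 -3.5] open 19.0 q [ -2.3  27.5 105.9 -66.7  78.3  42.2]
shift first(now axes) [-3.  -0.2  2.2] | shift after turn [-3.  -0.1  2.2] | turn [0.0039 0.0013 0.0086]
85 400.1 274 (np.int64(392), np.int64(408), np.float64(400.0), np.int64(17))
93 400.5 272 (np.int64(390), np.int64(409), np.float64(399.5), np.int64(20))
101 400.8 270 (np.int64(390), np.int64(408), np.float64(399.0), np.int64(19))
109 401.2 268 (np.int64(392), np.int64(406), np.float64(399.0), np.int64(15))
117 401.5 266 (np.int64(395), np.int64(404), np.float64(399.5), np.int64(10))
125 401.9 263 (np.int64(398), np.int64(404), np.float64(401.0), np.int64(7))
133 402.2 261 (np.int64(398), np.int64(404), np.float64(401.0), np.int64(7))
141 402.6 259 (np.int64(399), np.int64(404), np.float64(401.5), np.int64(6))
149 402.9 257 (np.int64(400), np.int64(405), np.float64(402.5), np.int64(6))
157 403.3 255 (np.int64(400), np.int64(405), np.float64(402.5), np.int64(6))
165 403.7 253 (np.int64(400), np.int64(406), np.float64(403.0), np.int64(7))
173 404.0 251 (np.int64(401), np.int64(406), np.float64(403.5), np.int64(6))
181 404.4 249 (np.int64(401), np.int64(406), np.float64(403.5), np.int64(6))
189 404.8 246 (np.int64(401), np.int64(406), np.float64(403.5), np.int64(6))
197 405.2 244 (np.int64(401), np.int64(409), np.float64(405.0), np.int64(9))
205 405.6 242 (np.int64(399), np.int64(411), np.float64(404.8), np.int64(12))
213 406.0 240 (np.int64(398), np.int64(411), np.float64(404.5), np.int64(14))
221 406.3 237 (np.int64(399), np.int64(411), np.float64(405.5), np.int64(11))
```

```bash
python3 -m inch '[[[0,-3,-0.2,2.2,0,0,0.008],[0,0.77,6.7,-1.75,0,0,0],[0,0.77,6.7,-1.75,0,0,0],[0,0.77,6.7,-1.75,0,0,0],[0,0,0,0,0,0,0],[0,0,0,0,0,0,0]]]'
python3 -c "
from tgt import *
hang(44,19)"
```

```text
time: 23.53
position: [491.2, -311.8, 247.2]
tcp_rot: [[0.076, 0.985, -0.153], [0.415, -0.171, -0.894], [-0.907, 0.004, -0.422]]
ft_force: [-0.8, 0.4, -2.8]
opening: 18.8
finger_force: 108.6
t 23.53 pos [ 491.2 -311.8  247.2] F [-0.8  0.4 -2.8] open 18.8 q [ -2.3  28.3 103.1 -66.3  79.   41. ]
shift first(now axes) [ 1.3 -0.6  0. ] | shift after turn [ 1.3 -0.6  0. ] | turn [ 0.0041  0.0006 -0.0029]
```

On target. I enter the mouth in small steps.

```bash
for i in 1 2; do python3 -m inch '[[[0,0.4,3.4,-0.9,0,0,0],[0,0.4,3.4,-0.9,0,0,0],[0,0.4,3.4,-0.9,0,0,0],[0,0,0,0,0,0,0],[0,0,0,0,0,0,0]]]' | egrep 'position|ft_f'; done
python3 -c "
from tgt import *
hang(23,19)"
```

```text
position: [501.2, -310.6, 247.1]
ft_force: [0.2, 0.4, -2.1]
position: [511.9, -309.5, 247.2]
ft_force: [-0.4, -1.0, -2.6]
t 24.37 pos [ 511.9 -309.5  247.2] F [-0.4 -1.  -2.6] open 18.8 q [ -2.   29.5 100.4 -65.9  79.8  39.7]
shift first(now axes) [ 1.3 -0.3  0.1] | shift after turn [ 1.3 -0.3  0.1] | turn [ 0.0038  0.0007 -0.0022]
```

```bash
for i in 1 2; do python3 -m inch '[[[0,0.4,3.4,-0.9,0,0,0],[0,0.4,3.4,-0.9,0,0,0],[0,0.4,3.4,-0.9,0,0,0],[0,0,0,0,0,0,0],[0,0,0,0,0,0,0]]]' | egrep 'position|ft_f'; done
python3 -m inch '[[[0,0,2,-0.5,0,0,0],[0,0,0,0,0,0,0],[0,0,0,0,0,0,0]]]' | egrep 'position|ft_f'
python3 -c "
from tgt import *
hang(0,19)"
```

```text
position: [522.4, -308.3, 247.3]
ft_force: [0.9, 0.5, -3.0]
position: [533.0, -307.1, 247.4]
ft_force: [0.1, 0.2, -2.7]
position: [534.7, -307.1, 247.6]
ft_force: [0.1, 0.1, -2.6]
t 25.45 pos [ 534.7 -307.1  247.6] F [ 0.1  0.1 -2.6] open 18.6 q [ -1.7  30.8  97.4 -65.4  80.7  38.2]
shift first(now axes) [ 1.8 -0.3  0.2] | shift after turn [ 1.8 -0.3  0.2] | turn [ 0.0037  0.0008 -0.002 ]
```

```bash
for i in 1 2 3; do python3 -m inch '[[[0,0.2,1.9,-0.5,0,0,0],[0,0,0,0,0,0,0],[0,0,0,0,0,0,0]]]' | egrep 'position|ft_f'; done
```

```text
position: [536.7, -306.9, 247.7]
ft_force: [0.1, -0.4, -2.3]
position: [537.5, -306.8, 247.7]
ft_force: [-3.4, 0.5, -1.6]
position: [538.1, -306.6, 247.7]
ft_force: [-5.4, 0.2, -0.3]
```

```bash
python3 -m inch '[[[0,-0.6,-5.8,1.5,0,0,0],[0,0,0,0,0,0,0],[0,0,0,0,0,0,0]]]' | egrep 'position|ft_f'
python3 -m inch '[[[0,0.8,-0.3,-1.8,0,0,0],[0,0,0,0,0,0,0],[0,0,0,0,0,0,0]]]' | egrep 'position|ft_f'
python3 -m inch '[[[0,-1.6,0.6,3.6,0,0,0],[0,0,0,0,0,0,0],[0,0,0,0,0,0,0]]]' | egrep 'position|ft_f'
```

```text
position: [535.3, -307.1, 247.7]
ft_force: [0.9, 0.5, -2.1]
position: [535.3, -304.8, 247.7]
ft_force: [0.7, -1.0, -2.5]
position: [534.9, -309.1, 247.5]
ft_force: [1.0, 1.8, -1.5]
```

```bash
python3 -m inch '[[[0,1,-0.9,-2.1,0,0,0],[0,2.7,0,1.3,0,0,0],[0,3.6,0,1.7,0,0,0],[0,3.6,0,1.7,0,0,0],[0,2.7,0,1.3,0,0,0],[0,0,0,0,0,0,0],[0,0,0,0,0,0,0]]]' | egrep 'position|ft_f'
for i in 1 2 3; do python3 -m inch '[[[0,1.4,0,0.6,0,0,0],[0,0,0,0,0,0,0],[0,0,0,0,0,0,0]]]' | egrep 'position|ft_f'; done
```

```text
position: [534.0, -306.8, 233.2]
ft_force: [0.7, 0.4, -2.8]
position: [534.2, -306.7, 232.1]
ft_force: [-0.2, 0.2, -3.1]
position: [534.1, -306.7, 230.5]
ft_force: [-0.8, 0.7, -2.7]
position: [534.1, -306.6, 229.0]
ft_force: [0.6, 1.0, -3.4]
```

```bash
for i in 1 2 3; do python3 -m inch '[[[0,1.4,0,0.6,0,0,0],[0,0,0,0,0,0,0],[0,0,0,0,0,0,0]]]' | egrep 'position|ft_f'; done
```

```text
position: [534.1, -306.5, 227.4]
ft_force: [-0.8, -0.2, -2.7]
position: [534.3, -306.6, 226.2]
ft_force: [-0.4, -0.5, -0.7]
position: [534.2, -306.7, 226.2]
ft_force: [0.2, 2.1, 4.9]
```

The collar is seated: weight was taken at z 226.2, as expected. I release and withdraw.

```bash
python3 -m inch '[[[24,0,0,0,0,0,0],[30,0,0,0,0,0,0],[45,0,0,0,0,0,0],[60,0,0,0,0,0,0],[60,0,0,0,0,0,0],[60,0,0,0,0,0,0],[60,0,0,0,0,0,0],[60,0,0,0,0,0,0]]]'
python3 -m inch '[[[60,0,0,-4,0,0,0],[60,0,0,-8,0,0,0],[60,0,0,-12,0,0,0],[60,0,0,-16,0,0,0],[60,0,0,-20,0,0,0],[60,0,0,-20,0,0,0],[60,0,0,-20,0,0,0],[60,0,0,-20,0,0,0],[60,0,0,0,0,0,0],[60,0,0,0,0,0,0]]]'
python3 - <<'E'
from tgt import *
from workcell import eyes
H0=np.array([537.7,-294.8,0])
for n in('side','top'):
    c=eyes.camera(n);old=pickle.load(open(n+'.pkl','rb'))
    im=c['color'].astype(int);df=np.abs(im-old['color']).sum(2);sat=im.max(2)-im.min(2)
    for z in list(range(65,185,16))+[192,198,215,230,245,258]:
        u,v=proj(c,H0+[0,0,z]);r=int(round(v));xs=np.arange(int(u)-14,int(u)+15);m=(df[r,xs]>50);mx=xs[m]
        print(n,z,u.round(1),r,(mx.min(),mx.max(),mx.mean().round(1),m.sum()) if m.any() else '')
E
```

```text
time: 29.7
position: [534.2, -306.5, 224.4]
tcp_rot: [[0.075, 0.985, -0.154], [0.415, -0.171, -0.893], [-0.907, 0.003, -0.422]]
ft_force: [-0.1, -0.5, 0.2]
opening: 59.9
finger_force: 0.0
time: 30.53
position: [553.6, -197.6, 275.8]
tcp_rot: [[0.076, 0.986, -0.151], [0.416, -0.169, -0.894], [-0.906, 0.005, -0.423]]
ft_force: [-1.4, 0.0, -0.6]
opening: 60.2
finger_force: 0.0
side 65 411.6 263 (np.int64(403), np.int64(420), np.float64(411.2), np.int64(13))
side 81 412.3 259 (np.int64(403), np.int64(418), np.float64(408.9), np.int64(11))
side 97 413.1 255 (np.int64(408), np.int64(412), np.float64(410.0), np.int64(5))
side 113 413.8 251 (np.int64(411), np.int64(413), np.float64(412.0), np.int64(3))
side 129 414.6 247 (np.int64(412), np.int64(413), np.float64(412.5), np.int64(2))
side 145 415.4 243 (np.int64(413), np.int64(414), np.float64(413.5), np.int64(2))
side 161 416.3 239 (np.int64(414), np.int64(414), np.float64(414.0), np.int64(1))
side 177 417.1 234 (np.int64(413), np.int64(424), np.float64(418.7), np.int64(9))
side 192 417.9 230 (np.int64(410), np.int64(423), np.float64(416.2),
[... 869 characters left out ...]
int64(427), np.float64(417.8), np.int64(17))
top 161 419.7 176 (np.int64(408), np.int64(427), np.float64(417.7), np.int64(16))
top 177 421.0 174 (np.int64(415), np.int64(428), np.float64(421.9), np.int64(12))
top 192 422.2 173 (np.int64(415), np.int64(430), np.float64(422.9), np.int64(15))
top 198 422.6 173 (np.int64(415), np.int64(430), np.float64(422.9), np.int64(15))
top 215 424.0 172 (np.int64(415), np.int64(430), np.float64(422.9), np.int64(15))
top 230 425.3 170 (np.int64(416), np.int64(431), np.float64(425.2), np.int64(12))
top 245 426.6 169 (np.int64(421), np.int64(431), np.float64(426.0), np.int64(11))
top 258 427.7 168 (np.int64(422), np.int64(431), np.float64(426.5), np.int64(10))
```

The side-view head centre matches the upright seated prediction to 0.1 px from z 215 to 258, and the top view to about 1 px. The wand hangs vertically at the seat and the gripper is clear.

```bash
python3 -c "
from workcell import workorder
print(workorder.hand_in())"
```

```text
the job is handed in; nothing more can be done
None
```

I laid the wand in the cradle and let go, then took a fresh hold of its head and hung it upright in the small grey hanger. The job was handed in at about 31 s; the hand-in gave no verdict, but the last camera check showed the wand vertical at the seat and the gripper clear.

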